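Unlock and vent the coffee mould box, load the drippers, lock up

ROBOT

A 6-joint arm with a two-finger parallel gripper is mounted at the origin on the work surface. World frame = base frame: x ahead of the robot, y to its left, z up, the work surface at z = 0. Lengths are in m, angles in rad, forces in N, time in s.
With the tool pointing down it reaches from about 0.25 to 0.725 m from the base axis. Payload 4 kg.
Tool frame: the origin (TCP) lies where the fingers leave the gripper's body, on its centre line; the fingertips stand 73 mm ahead of it and the grasp point (between the pads) lies 54 mm ahead of it (bot.tips_ahead is the z of the fingertips in the tool frame, in m); z points along the fingers, y is the direction in which the jaws open and shut (so a half turn about z gives the same grasp; the last joint's range is limited). The gripper opens to 85 mm and grips with 20 to 120 N. Pads are 22 mm wide; open, the fingers measure 114 mm over their backs; the gripper's body (76 mm by 85 mm) begins 54 mm behind the grasp point. The pads swing forward as they close: fully open they stand 13 mm farther back than shut.
Start: joints at [-1.329, 0.241, 0.005, 1.335, 0, 1.571], TCP at [0.12, -0.485, 0.304] pointing down, gripper open.
Joint ranges: [-2.72, 2.72], [-1.05, 1.87], [-1.09, 1.28], [-1.99, 2.15], [-1.42, 1.44], [-3.14, 3.14]. Speed limits (rad/s): [2.79, 2.79, 3.14, 3.14, 3.14, 3.14].

INTERFACE

Orientations are given as a unit quaternion [x, y, z, w].
In Python, from workcell import readout, camera, get_calibration, order, bot gives the robot as it stands.
- The arm moves only by the tool send_rows, never from a script. Its argument "moves" is a list of rows, each a list of 3 entries, a list of its own where there are three numbers: the shift along the tool's x, y, z in mm, then the turn, a rotation vector about the tool's x, y, z in rad, then the finger opening in mm, from 0 to 85.4. In form: [[[dx, dy, dz], [ax, ay, az], grip], ...]. A call has 1 to 12 rows; each row is the pose to reach, as a shift and turn from the pose measured when the call began, along the tool's axes at that moment; what a row does not reach only later rows make up. A row lasts 1/12 s, in which the tool goes at most 41.7 mm and 7.16 degrees, less where a joint would pass 70% of its speed; a pose out of reach is approached as far as the arm can. A call with a gripper value outside its range is refused whole. The fingers move at their own pace and stop on an object; the grip force is fixed at half the most. Time passes only in rows, so rows that repeat a pose let the fingers close. It gives the time, the measured TCP pose, the force and the opening at its end, in the units of the state.
- readout.get_obs(): the state, without advancing time (a new reading comes with each control period).
- camera(name): name is "scene" or "side" or "wrist"; returns the picture (420x560x3 uint8, red, green, blue); there is no depth.
- get_calibration(name): a dict with "fx", "fy", "cx", "cy" (pixels), "R" (3x3) and "t" (3): a world point X has camera coordinates R X + t. Camera axes: x right, y down, z forward; pixel columns grow to the right and rows downward; lengths in m; the calibration is good to about 2 mm. A picture is of the moment at which its call begins: read the wrist's pose just before it. get_calibration takes no time and is no camera call; for the wrist camera it gives the pose at the moment of the call.
- order.job_done(): hands the job in, once; it reports no verdict.
The state is a dict: "clock": time; "joint_pos": joint angles; "joint_vel": joint speeds; "tau": joint torques, N m; "eef_pos": TCP position; "tool_rot": TCP orientation; "ft_force": force on the tool from outside, world axes, zero at the start; "ft_torque": the same for the moment, N m; "grip_width": finger opening in m.
Only numpy, scipy, OpenCV 4.12 (cv2) and the standard library are available. Lean on these libraries where they do the work, as an engineer would, in place of code of your own. Each camera call takes 0.05 s, during which the arm holds its last target. There are 200 camera calls.

TASK

Take the black-headed key from its wooden block, push it fully into the lock of the vacuum mould box and turn it a quarter turn clockwise, leaving it there, then turn the red vent tap a quarter turn anticlockwise to let the vacuum out, lift off the clear lid and set it down the right way up in the middle of the black rubber mat. Lift every pressed coffee plug out of the mould and stand it upright in the middle of a dripper, one to a dripper, any dripper. Finally put the lid back on the empty box and lock it again with a quarter turn of the key anticlockwise, leaving the key in, the tap open and the mug, cup, tamper, spoon and canister undisturbed.

Things in the scene. Friction and masses are not known exactly. Their poses are not given: they have to be found in the camera images.
- key_bow (a point): Centre of the key's black plastic bow (28 mm wide along x, 14 mm thick along y, 30 mm high along z; yellow patch on each flat face). Below it a steel blade 12 mm wide (x) by 6 mm thick (y) reaches 30 mm down; its shoulder (underside of the bow) is 15 mm below this point. 40 g.
- key_tip (a point): Tip of the key's blade, on its centre line, 45 mm below the centre of the bow; axes as the key's.
- keyway (a point): Mouth of the keyway in the brass lock plug, 62 mm above the counter, on the grey housing at the box's +y end; z up the plug's axis. Slot 14.5 mm long (x), 8.5 mm across (y), its mouth bevelled 2.8 mm wider each side. The key is fully in when its bow rests on the plug. The axes turn with the plug. The key fits either way round.
- keyway_bottom (a point): Point 30 mm down the keyway, where the blade's tip is when the key is fully in.
- lock (a joint): Turn of the lock plug, rad: 0 locked, grows clockwise seen from above, to a stop at 1.57; 0 to 0.15 at the start. It carries a hidden cam that holds the lid down, clear of it from 1.15; below 0.35 it is locked. Friction 0.06 N m, stays where it is left. The key has about 0.15 rad of play in the slot.
- tap_grip (a point): Centre of the red vent tap's upright bar, 12 mm thick (x), 42 mm long (y), 26 mm high, on its vertical turning axis, 80 mm above the counter; it stands on a 6 mm disc on the grey housing (top 62 mm above the counter) at the box's -y end. The axes turn with it.
- tap (a joint): Turn of the vent tap, rad: 0 shut (bar in line with the box's length), grows anticlockwise seen from above to a stop at 1.57; the lid is free of the vacuum from 1.15. It is at 0 to 0.15 at the start. Friction 0.06 N m, stays where it is left.
- box: The vacuum mould box, fixed; origin underside centre, on the counter. Aluminium block 80 mm (x) by 196 mm (y), 45 mm high, with three round cavities 38 mm across, 22 mm deep at y = -54, 0, +54 mm. Lock and tap housings (50 by 44 mm, 62 mm high) centred at y = +121 and -121 mm; keyway axis at y = +115, tap axis at y = -115 mm.
- lid_handle (a point): Centre of the clear lid's steel handle bar (12 mm thick along x, 80 mm long along y, 16 mm high), 58 mm above the lid's underside and 24 mm above its flat top, with 16 mm of air under the bar between two posts 58 mm apart. At the start it is 103 mm above the counter.
- lid: The clear lid, 58 mm (x) by 160 mm (y) by 34 mm high, black end caps reaching to 94 mm from the centre at each end, 0.25 to 0.5 kg; origin at its underside centre. At the start it sits over the cavities on the mould block. It cannot be lifted until lock and tap are both open; it comes off straight up and must rise 28 mm to pass over the plugs. Back on, it has about 4 mm of play each way between guide pins and housings; its long axis lies along the box, either way round.
- mat_top (a point): Centre of the top of a fixed black rubber mat, 110 mm (x) by 210 mm (y), 4 mm thick: the place for the lid, either way round.
- keyblock: Wooden key block, fixed, 60 by 60 mm, 40 mm high; origin under its centre. At the start the key stands upright in its slot, blade down, shoulder resting on the block's top; key and block have the same axes.
- plug0_center (a point): A pressed coffee plug: round, 36 mm across, 46 mm high, lower edge bevelled (28 mm across underneath), dark brown with a tan band near the top, 30 to 65 g. This point is its centre, half-way up; z along its axis. At the start it stands in a cavity of the mould, its top 24 mm above the mould block. Some plugs are absent (None).
- plug1_center (a point): A pressed coffee plug: round, 36 mm across, 46 mm high, lower edge bevelled (28 mm across underneath), dark brown with a tan band near the top, 30 to 65 g. This point is its centre, half-way up; z along its axis. At the start it stands in a cavity of the mould, its top 24 mm above the mould block. Some plugs are absent (None).
- plug2_center (a point): A pressed coffee plug: round, 36 mm across, 46 mm high, lower edge bevelled (28 mm across underneath), dark brown with a tan band near the top, 30 to 65 g. This point is its centre, half-way up; z along its axis. At the start it stands in a cavity of the mould, its top 24 mm above the mould block. Some plugs are absent (None).
- seat_orange (a point): Centre of the inner floor (38 mm across) of the orange dripper, a loose fluted funnel on a flat round holder 88 mm across, 0.28 kg; the floor is 25 mm above the counter, the rim 55 mm above it and 92 mm across inside. z up. A plug stood in it has its centre 23 mm above this point and sticks out 16 mm above the rim.
- seat_black (a point): Centre of the inner floor (38 mm across) of the black dripper, a loose fluted funnel on a flat round holder 88 mm across, 0.28 kg; the floor is 25 mm above the counter, the rim 55 mm above it and 92 mm across inside. z up. A plug stood in it has its centre 23 mm above this point and sticks out 16 mm above the rim.
- seat_purple (a point): Centre of the inner floor (38 mm across) of the purple dripper, a loose fluted funnel on a flat round holder 88 mm across, 0.28 kg; the floor is 25 mm above the counter, the rim 55 mm above it and 92 mm across inside. z up. A plug stood in it has its centre 23 mm above this point and sticks out 16 mm above the rim.
- mug: Bystander, not to be disturbed: glass mug with handle, 76 mm across, 85 mm high, on a white scale; origin under it at the middle.
- cup: Bystander, not to be disturbed: white cup, 72 mm across, 70 mm high; origin under it at the middle.
- tamper: Bystander, not to be disturbed: wooden tamper, 54 mm across, 75 mm high; origin under it at the middle.
- spoon: Bystander, not to be disturbed: steel spoon lying on the counter; origin under it.
- canister: Bystander, not to be disturbed: white canister with wooden cap, 72 mm across, 110 mm high; origin under it at the middle.
There are look-alikes about, which are no part of the job. Of the things like the lid, leave any that is purple; of the rest the larger one is meant. Leave any yellow look-alike of the part that bears seat_purple alone.

How it is judged:
By the outcome, as a careful person would: the job done as asked, in the order asked, and still so for the second after the job is handed in, with the robot touching nothing.
Of plug0, plug1, plug2 only 2 to 3 are there at a start; the rules pass over those that are not, and their reading is None.
At some moment in a run one of dripper_orange, dripper_black, dripper_purple may be knocked a few centimetres aside while the robot is not near it.
It also fails if it takes over 192 s, if anything falls off the work surface, if the arm or the gripper's body presses on something with over 40 N, if the wrist force passes 120 N, or if a joint passes its speed limit or range.

## Working session

There is one attempt and no reset: what is moved stays moved. The work goes in short steps, Python scripts to look and compute and a tool call to move; the robot and the scene stay as the last step left them, time stands still between calls to the robot, and variables do not carry over. Pictures are saved under pics/ and viewed, about 12 in all and at most 16, crops included, and the job is handed in when it is done.

Besides the shell and the picture viewer there is one more tool, called after "Call:" by a JSON object that holds its "method" and its "body", one argument or row to a line. send_rows: Moves the arm, as the interface text tells. Its arguments: {"type":"object","properties":{"moves":{"type":"array","items":{"type":"array"}}},"required":["moves"]}

```bash
ls; mkdir -p pics; cat > h.py <<'E'
import numpy as np, cv2
from workcell import readout, camera, get_calibration, order, bot
from scipy.spatial.transform import Rotation as Ro
def snap(n,f):
    c=get_calibration(n); im=camera(n); cv2.imwrite(f'pics/{f}.png',im[:,:,::-1]); np.save(f'pics/{f}.npy',im)
    import pickle; pickle.dump(c,open(f'pics/{f}.pkl','wb')); return im,c
def load(f):
    import pickle; return np.load(f'pics/{f}.npy'),pickle.load(open(f'pics/{f}.pkl','rb'))
def ray(c,u,v):
    R=np.array(c['R']);t=np.array(c['t']); d=R.T@np.array([(u-c['cx'])/c['fx'],(v-c['cy'])/c['fy'],1]); return -R.T@t,d
def onz(c,u,v,z):
    o,d=ray(c,u,v); return o+d*(z-o[2])/d[2]
def proj(c,X):
    p=np.array(c['R'])@np.array(X)+np.array(c['t']); return np.array([c['fx']*p[0]/p[2]+c['cx'],c['fy']*p[1]/p[2]+c['cy']])
def st():
    s=readout.get_obs(); print('t',round(s['clock'],2),'pos',np.round(s['eef_pos'],4),'q',np.round(s['tool_rot'],4),'F',np.round(s['ft_force'],1),'g',round(s['grip_width'],4),'j',np.round(s['joint_pos'],2)); return s
def go(X,yaw,n=None):
    """shift+turn in tool frame to tcp X, tool down, tool-x world yaw (mod pi)"""
    s=st(); R0=Ro.from_quat(s['tool_rot']); 
    best=None
    for k in (0,1):
        Rt=Ro.from_euler('z',yaw+k*np.pi)*Ro.from_euler('x',np.pi)
        rv=(R0.inv()*Rt).as_rotvec()
        if best is None or np.linalg.norm(rv)<np.linalg.norm(best): best=rv
    d=R0.inv().apply(np.array(X)-s['eef_pos'])*1000
    print('SHIFT',np.round(d,1),'TURN',np.round(best,3),'rows>=',np.ceil(max(np.linalg.norm(d)/41.7,np.degrees(np.linalg.norm(best))/7.16)))
E
python3 - <<'E'
from h import *
st(); print(bot.tips_ahead)
for n in('scene','side','wrist'):
    im,c=snap(n,n+'0'); print(n,np.round(-np.array(c['R']).T@np.array(c['t']),3),np.round(np.array(c['R'])[2],2),c['fx'])
E
```

```text
pics
t 0.0 pos [ 0.1196 -0.485   0.303 ] q [ 9.927e-01  1.206e-01 -1.000e-04 -1.000e-03] F [ 0.2 -1.2 -0.1] g 0.0854 j [-1.33  0.24  0.    1.34  0.    1.57]
0.0726
scene [ 1.136 -0.526  1.067] [-0.49  0.44 -0.75] 451.57456402849215
side [0.099 0.734 0.576] [ 0.44 -0.73 -0.52] 383.09317476953976
wrist [ 0.193 -0.468  0.373] [-0.28 -0.07 -0.96] 364.32718363441086
```

```bash
python3 - <<'E'
import cv2
for n in('scene','side'):
    im=cv2.imread(f'pics/{n}0.png'); cv2.imwrite(f'pics/{n}0b.png',cv2.resize(im,(800,600),interpolation=cv2.INTER_CUBIC))
E
```

```text
(no output)
```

View pics/scene0b.png

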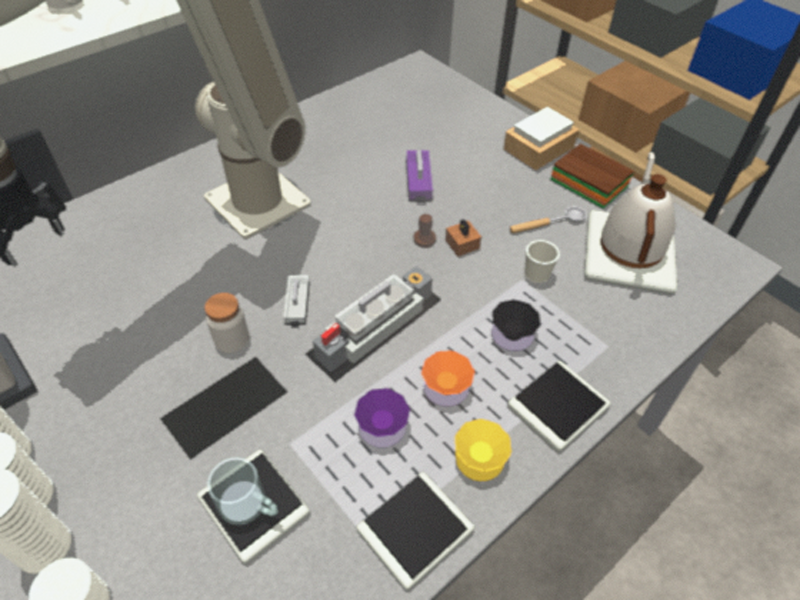

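View pics/side0b.png

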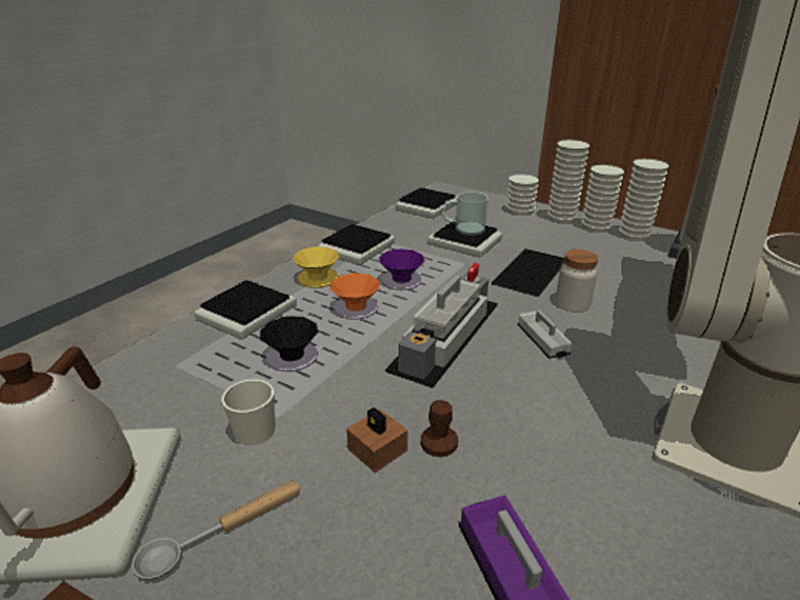

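Scene view (800 px scale): key block at (463,237), lock (417,278), red tap (332,334), clear lid on the box (380,303). The lid look-alikes are purple (420,175) and a small clear one (296,298). The mat is at (225,405). The drippers are purple (382,412), orange (447,375) and black (516,320), with the yellow look-alike at (482,450). The lid on the mould box is the larger non-purple one, so it is the one meant.

```bash
python3 - <<'E'
from h import *
S,cs=load('scene0');D,cd=load('side0')
def P(u,v,z): return np.round(onz(cs,u*.7,v*.7,z)[:3],3)
print('bow',P(464,226,.06),'block top',P(463,235,.04),'lock',P(416,277,.062),'tap',P(331,334,.085),'handle',P(385,297,.1))
print('drip rims p,o,b',P(382,408,.055),P(447,371,.055),P(516,318,.055))
print('mat',P(225,406,.004),'mat corners',[P(*p,.004) for p in((257,360),(286,389),(191,455),(163,407))])
print('mug',P(238,515,.02),'cup',P(541,275,0),'tamper',P(425,240,0),'can',P(232,345,0),'spoon',P(545,222,0),'smallid',P(296,300,.02))
def PD(u,v,z): return np.round(onz(cd,u*.7,v*.7,z),3)
print('side bow',PD(376,420,.06),'lock',PD(417,338,.062),'tap',PD(473,272,.085),'mat',PD(530,271,.004))
E
```

```text
bow [0.432 0.283 0.06 ] block top [0.438 0.277 0.04 ] lock [0.48  0.096 0.062] tap [ 0.5   -0.138  0.085] handle [ 0.505 -0.009  0.1  ]
drip rims p,o,b [ 0.672 -0.155  0.055] [ 0.69  -0.012  0.055] [0.687 0.181 0.055]
mat [ 0.456 -0.358  0.004] mat corners [array([ 0.405, -0.256,  0.004]), array([ 0.498, -0.25 ,  0.004]), array([ 0.504, -0.455,  0.004]), array([ 0.383, -0.447,  0.004])]
mug [ 0.658 -0.449  0.02 ] cup [0.615 0.353 0.   ] tamper [0.366 0.228 0.   ] can [ 0.339 -0.274  0.   ] spoon [0.506 0.492 0.   ] smallid [ 0.339 -0.115  0.02 ]
side bow [0.431 0.285 0.06 ] lock [0.485 0.089 0.062] tap [ 0.495 -0.135  0.085] mat [ 0.452 -0.354  0.004]
```

```bash
python3 - <<'E'
from h import *
go([.43,.28,.30],0.0)
E
```

```text
t 0.15 pos [ 0.1196 -0.4851  0.3032] q [ 9.927e-01  1.206e-01 -1.000e-04 -8.000e-04] F [ 0.5  0.2 -0.2] g 0.0858 j [-1.33  0.24  0.    1.34  0.    1.57]
SHIFT [ 484.5 -668.5    4.3] TURN [-0.002  0.     0.242] rows>= 20.0
```

Call:
{"method": "send_rows", "body": {
  "moves": [
    [[484.5,-668.5,0],[0,0,0.242],40],
    [[484.5,-668.5,0],[0,0,0.242],40],
    [[484.5,-668.5,0],[0,0,0.242],40],
    [[484.5,-668.5,0],[0,0,0.242],40],
    [[484.5,-668.5,0],[0,0,0.242],40],
    [[484.5,-668.5,0],[0,0,0.242],40],
    [[484.5,-668.5,0],[0,0,0.242],40],
    [[484.5,-668.5,0],[0,0,0.242],40],
    [[484.5,-668.5,0],[0,0,0.242],40],
    [[484.5,-668.5,0],[0,0,0.242],40],
    [[484.5,-668.5,0],[0,0,0.242],40],
    [[484.5,-668.5,0],[0,0,0.242],40]
  ]
}}

```text
clock: 1.15
eef_pos: [0.3074, -0.02, 0.3043]
tool_rot: [1.0, -0.0, 0.0, -0.001]
ft_force: [1.0, -0.7, 0.7]
grip_width: 0.0397
```

```bash
python3 - <<'E'
from h import *
snap('wrist','box1')
go([.43,.28,.30],0.0)
E
```

```text
t 1.2 pos [ 0.3101 -0.0129  0.3044] q [ 1.      0.0072  0.0015 -0.0037] F [2.9 1.5 0.4] g 0.0398 j [-0.05 -0.14 -0.4   1.31  0.01  3.08]
SHIFT [ 124.1 -291.1    7. ] TURN [-0.007 -0.003  0.014] rows>= 8.0
```

Call:
{"method": "send_rows", "body": {
  "moves": [
    [[124,-291,7],[0,0,-0.12],40],
    [[124,-291,7],[0,0,-0.24],40],
    [[124,-291,7],[0,0,-0.36],40],
    [[124,-291,7],[0,0,-0.48],40],
    [[124,-291,7],[0,0,-0.6],40],
    [[124,-291,7],[0,0,-0.72],40],
    [[124,-291,7],[0,0,-0.84],40],
    [[124,-291,7],[0,0,-0.96],40],
    [[124,-291,7],[0,0,-1.08],40],
    [[124,-291,7],[0,0,-1.2],40],
    [[124,-291,7],[0,0,-1.32],40],
    [[124,-291,7],[0,0,-1.44],40]
  ]
}}

```text
clock: 2.2
eef_pos: [0.4299, 0.2799, 0.2992]
tool_rot: [0.745, 0.667, 0.003, -0.002]
ft_force: [-0.0, -0.6, 1.0]
grip_width: 0.04
```

```bash
python3 - <<'E'
from h import *
st()
E
```

```text
t 2.2 pos [0.4299 0.2799 0.2992] q [ 0.7448  0.6673  0.0027 -0.0018] F [-0.  -0.6  1. ] g 0.04 j [0.58 0.27 0.03 1.33 0.   2.26]
```

Now turn on to yaw π (tool x towards the robot), then look.

Call:
{"method": "send_rows", "body": {
  "moves": [
    [[0,0,0],[0,0,-0.12],40],
    [[0,0,0],[0,0,-0.24],40],
    [[0,0,0],[0,0,-0.36],40],
    [[0,0,0],[0,0,-0.48],40],
    [[0,0,0],[0,0,-0.6],40],
    [[0,0,0],[0,0,-0.72],40],
    [[0,0,0],[0,0,-0.84],40],
    [[0,0,0],[0,0,-0.96],40],
    [[0,0,0],[0,0,-1.08],40],
    [[0,0,0],[0,0,-1.2],40],
    [[0,0,0],[0,0,-1.32],40],
    [[0,0,0],[0,0,-1.42],40]
  ]
}}

```text
clock: 3.2
eef_pos: [0.43, 0.2794, 0.2987]
tool_rot: [0.127, 0.992, 0.003, -0.0]
ft_force: [0.1, 0.0, 0.9]
grip_width: 0.0397
```

```bash
python3 - <<'E'
from h import *
st()
im,c=snap('wrist','key1')
cv2.imwrite('pics/v3.png',cv2.resize(im[:,:,::-1],(800,600)))
print(proj(c,[.432,.283,.06])*800/560)
E
```

```text
t 3.2 pos [0.43   0.2794 0.2987] q [ 0.1271  0.9919  0.0029 -0.    ] F [0.1 0.  0.9] g 0.0397 j [0.57 0.27 0.02 1.33 0.   0.83]
[398.67897777 269.68477968]
```

View pics/v3.png

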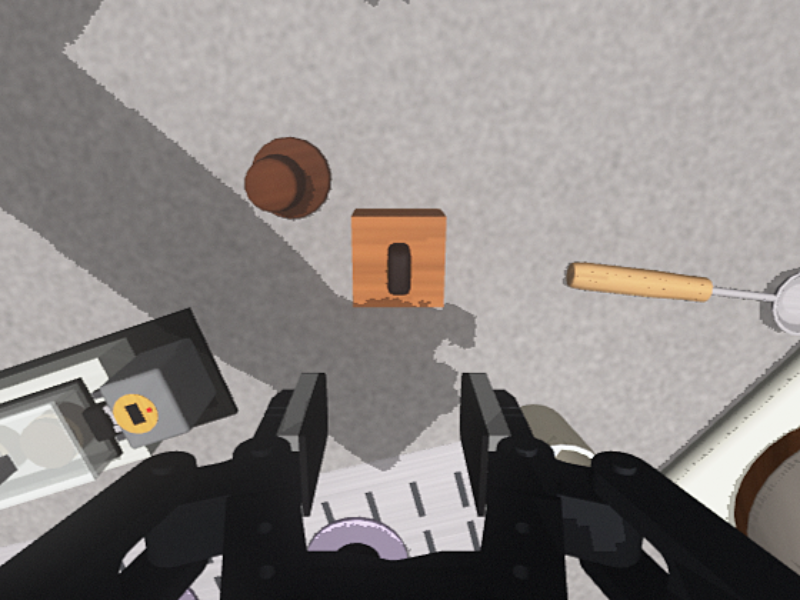

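Wrist view: block top centred near (399,260), bow at (399,269), elongated along the image vertical. The brass lock plug with its dark slot is at (135,413).

```bash
cat >> h.py <<'E'
def rect(mask,c,z,near=None,mina=30):
    k,h=cv2.findContours(mask.astype(np.uint8),cv2.RETR_EXTERNAL,cv2.CHAIN_APPROX_NONE)
    out=[]
    for q in k:
        if cv2.contourArea(q)<mina: continue
        W=np.array([onz(c,*p[0],z)[:2] for p in q],np.float32)*1000
        (x,y),(w,h_),a=cv2.minAreaRect(W)
        out.append((round(cv2.contourArea(q)),np.round([x,y,w,h_,a],1),np.round(q[:,0].mean(0))))
    return sorted(out,key=lambda o:-o[0])
E
python3 - <<'E'
from h import *
im,c=load('key1'); hsv=cv2.cvtColor(im,cv2.COLOR_RGB2HSV); H,S,V=cv2.split(hsv)
Y,X=np.mgrid[:420,:560]
roi=(X>235)&(X<325)&(Y>130)&(Y<220)
blk=roi&(H<20)&(S>90)&(V>150)
print('block top@.04',rect(blk,c,.04)[:2])
dark=roi&(V<75)&(Y>165)&(Y<210)&(X>262)&(X<296)
print('bow@.07',rect(dark,c,.07)[:2])
br=(H>12)&(H<32)&(S>120)&(V>120)&(X<130)&(Y>260)&(Y<320)
print('brass@.062',rect(br,c,.062,mina=10)[:4])
m=(X>78)&(X<112)&(Y>272)&(Y<308)&(V<80); print('slot',rect(m,c,.062,mina=10)[:3])
red=((H<8)|(H>172))&(S>140)&(V>80); print('red',rect(red,c,.062,mina=2)[:3])
cv2.imwrite('pics/v4.png',np.hstack([cv2.resize(im[255:325,60:160,::-1],(400,280),interpolation=cv2.INTER_NEAREST),cv2.resize(im[145:215,230:330,::-1],(400,280),interpolation=cv2.INTER_NEAREST)]))
E
```

```text
block top@.04 [(3739, array([432. , 282.9,  59.8,  58.5,  75.3]), array([280., 183.]))]
bow@.07 [(474, array([428.7, 283.2,  12.6,  30.3,  75.9]), array([279., 188.]))]
brass@.062 [(616, array([481.3,  90.8,  28.4,  27.3,  75.2]), array([ 94., 289.]))]
slot [(86, array([481.5,  90.9,  13.3,   7.7,   2.3]), array([ 95., 289.]))]
red [(4, array([481.1, 100.8,   2. ,   2.5,  29.4]), array([104., 286.]))]
```

View pics/v4.png

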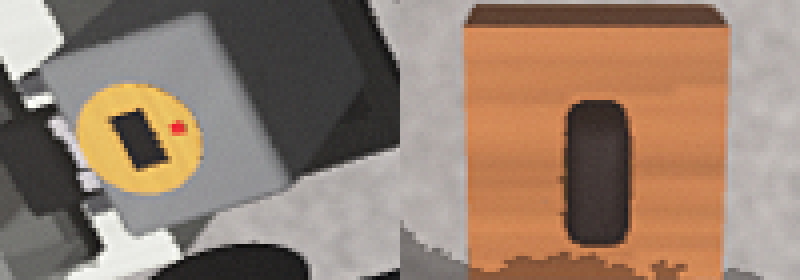

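Key block (432,283) mm, yaw −14.7°; the tool is already aligned with it. One look at the box from above, then take the key.

```bash
python3 - <<'E'
from h import *
go([.485,-.0,.27],0.04)
E
```

```text
t 3.25 pos [0.4299 0.2794 0.2987] q [0.126  0.992  0.0029 0.    ] F [-0.2  0.5 -0.8] g 0.0402 j [0.57 0.27 0.02 1.33 0.   0.83]
SHIFT [-123.2 -257.    27.2] TURN [ 0.006  0.    -0.293] rows>= 7.0
```

Call:
{"method": "send_rows", "body": {
  "moves": [
    [[-123,-257,27],[0,0,-0.29],40],
    [[-123,-257,27],[0,0,-0.29],40],
    [[-123,-257,27],[0,0,-0.29],40],
    [[-123,-257,27],[0,0,-0.29],40],
    [[-123,-257,27],[0,0,-0.29],40],
    [[-123,-257,27],[0,0,-0.29],40],
    [[-123,-257,27],[0,0,-0.29],40],
    [[-123,-257,27],[0,0,-0.29],40],
    [[-123,-257,27],[0,0,-0.29],40],
    [[-123,-257,27],[0,0,-0.29],40]
  ]
}}

```text
clock: 4.08
eef_pos: [0.4846, -0.0003, 0.2699]
tool_rot: [-0.017, 1.0, 0.003, -0.0]
ft_force: [-0.6, 0.7, -0.1]
grip_width: 0.0401
```

```bash
python3 - <<'E'
from h import *
st()
im,c=snap('wrist','box2')
hsv=cv2.cvtColor(im,cv2.COLOR_RGB2HSV); H,S,V=cv2.split(hsv);Y,X=np.mgrid[:420,:560]
cv2.imwrite('pics/v5.png',cv2.resize(im[:,:,::-1],(800,600)))
br=(H>12)&(H<32)&(S>120)&(V>120)&(Y<320)
b=rect(br,c,.062,mina=100); print('brass@.062',b[:3])
red=((H<8)|(H>172))&(S>140)&(V>80)
for z in (.093,.08,.068): print('red',z,rect(red,c,z,mina=60)[:3])
if b:
    u,v=b[0][2]; m=(abs(X-u)<18)&(abs(Y-v)<18)&(V<80); print('slot',rect(m,c,.062,mina=10)[:3])
E
```

```text
t 4.08 pos [ 4.846e-01 -3.000e-04  2.699e-01] q [-0.0174  0.9998  0.0032 -0.    ] F [-0.6  0.7 -0.1] g 0.0401 j [-0.    0.23 -0.1   1.24  0.01 -0.04]
brass@.062 [(952, array([481.1,  91.4,  27.7,  28.5,   1.9]), array([391., 196.]))]
red 0.093 [(1106, array([ 493.6, -133.3,   15.7,   49.5,    8.9]), array([ 87., 213.]))]
red 0.08 [(1106, array([ 497.9, -140.1,   16.5,   52.1,    8.9]), array([ 87., 213.]))]
red 0.068 [(1106, array([ 501.9, -146.4,   17.2,   54.5,    8.9]), array([ 87., 213.]))]
slot [(142, array([481.4,  91.3,  13.9,   7.6,   2.5]), array([391., 196.]))]
```

View pics/v5.png

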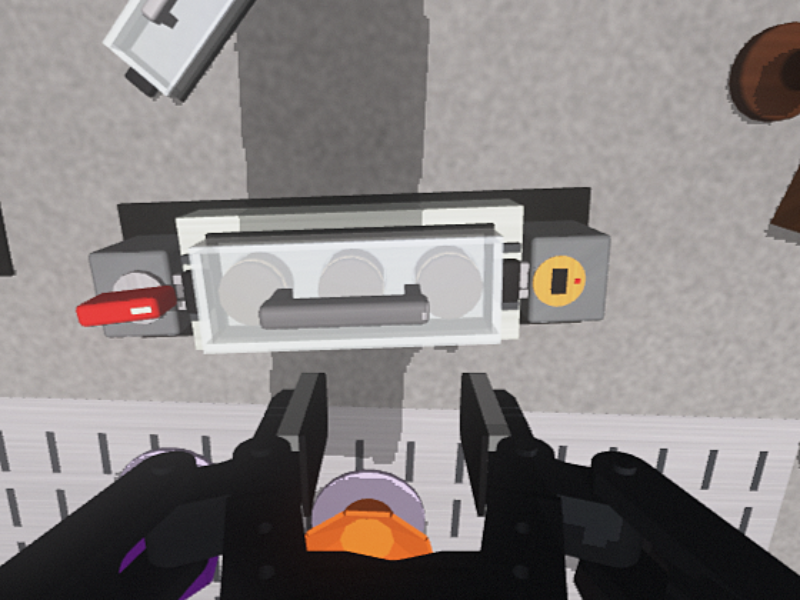

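```bash
python3 - <<'E'
from h import *
im,c=load('box2')
def a(p,q,z):
    A=onz(c,p[0]*.7,p[1]*.7,z);B=onz(c,q[0]*.7,q[1]*.7,z);d=B-A; print(np.round(1e3*(A+B)/2,1),'len',round(1e3*np.linalg.norm(d),1),'yaw from y',round(np.degrees(np.arctan2(-d[0],d[1])),2))
a((178,217),(523,204),.045)   # block back edge
a((207,352),(500,339),.079)   # lid front edge
a((192,254),(503,237),.079)   # lid back top
a((262,312),(427,308),.111)
hsv=cv2.cvtColor(im,cv2.COLOR_RGB2HSV); H,S,V=cv2.split(hsv);Y,X=np.mgrid[:420,:560]
red=((H<8)|(H>172))&(S>140)&(V>80)
# split top face (brighter) from side
m=red&(X<130); print(np.percentile(V[m],[5,25,50,75,95]))
for th in (200,215,225): print(th,rect(m&(V>th),c,.093,mina=60)[:2])
E
```

```text
[448.9 -25.3  45. ] len 194.3 yaw from y 4.1
[516.7 -20.5  79. ] len 158.0 yaw from y 4.6
[462.3 -24.3  79. ] len 158.3 yaw from y 5.1
[486.2 -22.7 111. ] len 76.3 yaw from y 3.36
[103. 114. 221. 230. 231.]
200 [(666, array([ 496.8, -137.5,   10.3,   39.6,    9.2]), array([ 82., 218.]))]
215 [(608, array([ 496.6, -137.9,    9.4,   38.5,    8.9]), array([ 81., 218.]))]
225 [(409, array([ 496.6, -138.1,    8.8,   37.7,    9.2]), array([ 85., 218.]))]
```

```bash
python3 - <<'E'
from h import *
go([.4315,.283,.20],-.2565)
E
```

```text
t 4.13 pos [0.4847 0.0005 0.2701] q [-1.850e-02  9.998e-01  3.100e-03  2.000e-04] F [ 0.1  0.2 -0.2] g 0.0399 j [-0.    0.23 -0.1   1.24  0.01 -0.04]
SHIFT [ 42.7 283.8  71.9] TURN [ 0.006 -0.     0.293] rows>= 8.0
```

Call:
{"method": "send_rows", "body": {
  "moves": [
    [[43,284,72],[0.006,0,0.293],40],
    [[43,284,72],[0.006,0,0.293],40],
    [[43,284,72],[0.006,0,0.293],40],
    [[43,284,72],[0.006,0,0.293],40],
    [[43,284,72],[0.006,0,0.293],40],
    [[43,284,72],[0.006,0,0.293],40],
    [[43,284,72],[0.006,0,0.293],40],
    [[43,284,72],[0.006,0,0.293],40],
    [[43,284,72],[0.006,0,0.293],40],
    [[43,284,72],[0.006,0,0.293],40]
  ]
}}

```text
clock: 4.97
eef_pos: [0.4296, 0.2853, 0.1996]
tool_rot: [0.125, 0.992, -0.0, -0.001]
ft_force: [0.1, -0.8, 0.6]
grip_width: 0.04
```

```bash
python3 - <<'E'
from h import *
go([.4315,.283,.118],-.2565)
im,c=snap('wrist','key2'); hsv=cv2.cvtColor(im,cv2.COLOR_RGB2HSV); H,S,V=cv2.split(hsv)
Y,X=np.mgrid[:420,:560]; u,v=proj(c,[.4315,.283,.07]); print(u,v)
m=(V<90)&(abs(X-u)<45)&(abs(Y-v)<45)
print('bow',rect(m,c,.07)[:3])
E
```

```text
t 4.97 pos [0.4296 0.2853 0.1996] q [ 1.251e-01  9.921e-01 -3.000e-04 -5.000e-04] F [ 0.1 -0.8  0.6] g 0.04 j [ 0.59  0.34 -0.14  1.09  0.    0.84]
SHIFT [-2.5 -1.7 81.6] TURN [-0.001 -0.001  0.006] rows>= 2.0
273.4302478359894 234.91298327295425
bow [(1117, array([428. , 283.9,  13.6,  32.7,  75.7]), array([274., 228.]))]
```

Call:
{"method": "send_rows", "body": {
  "moves": [
    [[-1.3,-1.8,25],[0,0,0.006],40],
    [[-1.3,-1.8,50],[0,0,0.006],40],
    [[-1.3,-1.8,70],[0,0,0.006],40],
    [[-1.3,-1.8,81.6],[0,0,0.006],40],
    [[-1.3,-1.8,81.6],[0,0,0.006],40],
    [[-1.3,-1.8,81.6],[0,0,0.006],20],
    [[-1.3,-1.8,81.6],[0,0,0.006],5],
    [[-1.3,-1.8,81.6],[0,0,0.006],5],
    [[-1.3,-1.8,81.6],[0,0,0.006],5],
    [[-1.3,-1.8,81.6],[0,0,0.006],5],
    [[-1.3,-1.8,81.6],[0,0,0.006],5]
  ]
}}

```text
clock: 5.93
eef_pos: [0.4319, 0.2825, 0.1199]
tool_rot: [0.129, 0.992, 0.001, 0.001]
ft_force: [-0.3, -1.5, 6.2]
grip_width: 0.0128
```

Call:
{"method": "send_rows", "body": {
  "moves": [
    [[0,0,-10],[0,0,0],5],
    [[0,0,-25],[0,0,0],5],
    [[0,0,-40],[0,0,0],5],
    [[0,0,-65],[0,0,0],5],
    [[0,0,-65],[0,0,0],5]
  ]
}}

```text
clock: 6.35
eef_pos: [0.4338, 0.2839, 0.1899]
tool_rot: [0.129, 0.992, 0.003, 0.004]
ft_force: [1.1, 0.9, 0.5]
grip_width: 0.0126
```

```bash
python3 - <<'E'
from h import *
im,c=snap('wrist','key3'); cv2.imwrite('pics/v6.png',cv2.resize(im[:,:,::-1],(800,600)))
# key tip target: bow centre height relative: lifted bow z = .055+dz
L=np.array([.4814,.0913])
s=st(); go([.4814,.0913,.195],np.radians(2.5))
E
```

```text
t 6.4 pos [0.4333 0.2836 0.1881] q [0.1292 0.9916 0.0027 0.0035] F [ 0.3  0.  -0.7] g 0.0129 j [ 0.58  0.35 -0.16  1.05 -0.    0.84]
t 6.4 pos [0.4333 0.2836 0.1881] q [0.1292 0.9916 0.0027 0.0035] F [ 0.3  0.  -0.7] g 0.0129 j [ 0.58  0.35 -0.16  1.05 -0.    0.84]
SHIFT [ -95.8 -173.5   -7.4] TURN [ 0.005  0.007 -0.303] rows>= 5.0
```

View pics/v6.png

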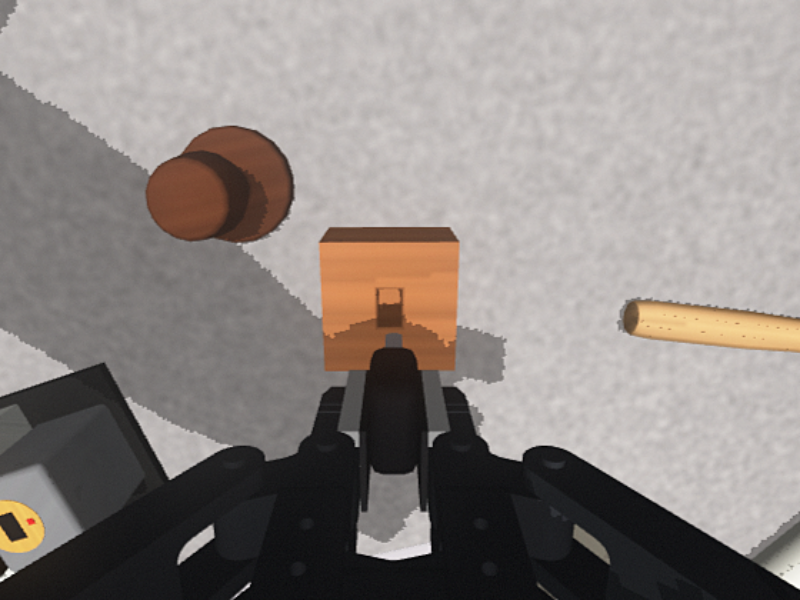

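The key is held upright, tip at about (393,338), with the empty block slot at (390,307). Measure the tip relative to the tool.

```bash
python3 - <<'E'
from h import *
im,c=load('key3')
s=readout.get_obs(); R=Ro.from_quat(s['tool_rot'])
print('slot',[np.round(onz(c,390*.7,v*.7,.04)*1e3,1) for v in(288,327)])
I=im[225:250,262:290]; V=I.max(2); print(V[:,8:20])
for v in (332,334,337): 
    for z in (.078,):
        X=onz(c,393*.7,v*.7,z); print(v,np.round(R.inv().apply(X-s['eef_pos'])*1e3,1))
# predicted tip pixel for tool-frame tip near edge (camera side +x6mm)
for dx in(-2,0,2,4,6):print(dx,proj(c,R.apply([dx/1e3,0,.110])+s['eef_pos'])/.7)
E
```

```text
slot [array([423. , 285.8,  40. ]), array([440.6, 281.1,  40. ])]
[[ 82  80  80  81  80  82  79  82  80  78  79 105]
 [ 81  82  82  80  82  79  83  84  83  79  81 107]
 [ 78  78  81  77  83  85  83  80  84  81  84 105]
 [ 85  85  84  84  88  89  90  89  88  89  89 107]
 [123 119 119 120 121 123 122 127 124 122 120 119]
 [134 133 133 132 132 131 129 129 128 127 129 125]
 [140 139 140 139 140 139 140 138 139 141 138 137]
 [142 143 139 140 138 140 138 141 140 145 143 141]
 [138 126 107 104  91  94  94  91 106 129 135 136]
 [ 97  82  83  84  84  86  86  83  84  84  88 120]
 [ 90  85  87  89  87  89  88  86  89  83  86 110]
 [ 88  84  86  90  88  89  85  90  85  86  88 119]
 [ 81  87  87  88  87  85  88  86  86  84  86 118]
 [ 80  87  88  88  86  87  87  87  89  88  80 110]
 [ 78  86  87  88  90  84  87  90  84  87  81 112]
 [ 79  88  86  87  89  86  85  85  87  85  82 112]
 [ 82  87  89  89  91  88  89  92  89  86  82 115]
 [ 79  82  83  83  84  79  85  86  85  85  78 107]
 [ 48  51  51  53  54  51  54  51  52  53  51  58]
 [ 35  37  39  38  35  37  35  34  37  34  35  31]
 [ 38  39  39  37  38  38  39  41  35  40  36  40]
 [ 39  42  43  40  40  43  40  38  40  40  39  37]
 [ 38  36  37  38  36  36  39  40  38  36  39  38]
 [ 39  34  40  38  39  39  37  37  39  35  39  37]
 [ 40  37  36  39  40  39  36  36  40  37  33  40]]
332 [ 5.100e+00 -1.000e-01  1.101e+02]
334 [ 4.300e+00 -1.000e-01  1.101e+02]
337 [ 3.100e+00 -1.000e-01  1.101e+02]
-2 [393.19835543 349.66561056]
0 [393.1991001  344.71560138]
2 [393.19984925 339.73579471]
4 [393.20060292 334.72592066]
6 [393.20136116 329.68570612]
```

Call:
{"method": "send_rows", "body": {
  "moves": [
    [[-95,-173.7,-7],[0.005,0.007,-0.303],5],
    [[-95,-173.7,-7],[0.005,0.007,-0.303],5],
    [[-95,-173.7,-7],[0.005,0.007,-0.303],5],
    [[-95,-173.7,-7],[0.005,0.007,-0.303],5],
    [[-95,-173.7,-7],[0.005,0.007,-0.303],5],
    [[-95,-173.7,-7],[0.005,0.007,-0.303],5],
    [[-95,-173.7,-7],[0.005,0.007,-0.303],5],
    [[-95,-173.7,-7],[0.005,0.007,-0.303],5],
    [[-95,-173.7,-7],[0.005,0.007,-0.303],5]
  ]
}}

```text
clock: 7.15
eef_pos: [0.48, 0.0923, 0.1941]
tool_rot: [-0.023, 1.0, 0.0, -0.0]
ft_force: [0.3, 1.1, 0.6]
grip_width: 0.0126
```

```bash
python3 - <<'E'
from h import *
go([.4805,.0913,.1780],np.radians(2.5))
im,c=snap('wrist','lock1'); hsv=cv2.cvtColor(im,cv2.COLOR_RGB2HSV); H,S,V=cv2.split(hsv); Y,X=np.mgrid[:420,:560]
br=(H>12)&(H<32)&(S>120)&(V>120)&(Y<330); print(rect(br,c,.062,mina=100)[:2])
u,v=proj(c,[.4814,.0913,.062]); u=int(u);v=int(v);print(u,v)
cv2.imwrite('pics/v7.png',cv2.resize(im[v-60:v+60,u-80:u+80,::-1],(640,480),interpolation=cv2.INTER_NEAREST))
print('tip exp',proj(c,[.4814,.0913,.195-.110]))
E
```

```text
t 7.15 pos [0.48   0.0923 0.1941] q [-2.270e-02  9.997e-01  3.000e-04 -5.000e-04] F [0.3 1.1 0.6] g 0.0126 j [ 0.19  0.3  -0.22  1.06  0.    0.14]
SHIFT [-0.5 -1.  16.1] TURN [ 0.001 -0.001  0.002] rows>= 1.0
[(1064, array([479.7,  91.3,  25. ,  28.4,   2.6]), array([275., 229.]))]
274 232
tip exp [274.79203903 247.18355535]
```

View pics/v7.png

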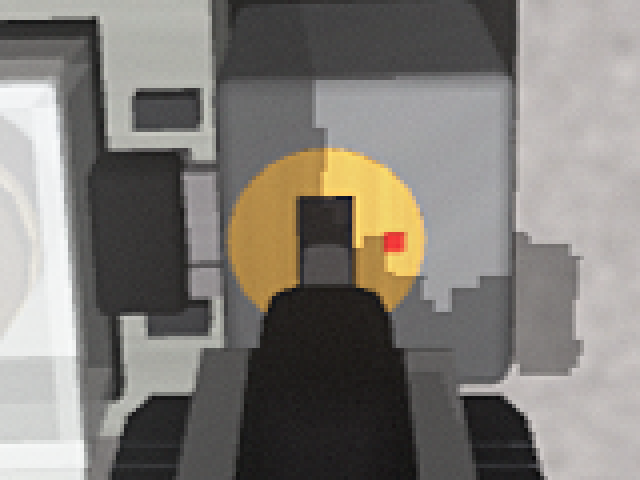

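Call:
{"method": "send_rows", "body": {
  "moves": [
    [[-0.5,-0.6,10],[0,0,0],5],
    [[-0.5,-0.6,20],[0,0,0],5],
    [[-0.5,-0.6,25],[0,0,0],5],
    [[-0.5,-0.6,30],[0,0,0],5],
    [[-0.5,-0.6,34],[0,0,0],5]
  ]
}}

```text
clock: 7.62
eef_pos: [0.4805, 0.0924, 0.1594]
tool_rot: [-0.024, 1.0, 0.0, -0.0]
ft_force: [1.5, -0.7, 0.2]
grip_width: 0.0124
```

Call:
{"method": "send_rows", "body": {
  "moves": [
    [[0,0,3],[0,0,0],5],
    [[0,0,6],[0,0,0],5],
    [[0,0,9],[0,0,0],5],
    [[0,0,12],[0,0,0],5],
    [[0,0,15],[0,0,0],5],
    [[0,0,17.5],[0,0,0],5],
    [[0,0,18],[0,0,0],5]
  ]
}}

```text
clock: 8.2
eef_pos: [0.4806, 0.0924, 0.1418]
tool_rot: [-0.023, 1.0, 0.0, -0.0]
ft_force: [-0.3, -0.3, 7.9]
grip_width: 0.0127
```

```bash
python3 -c "
from h import *
go([.4805,.0913,.1419],np.radians(2.5))"
```

```text
t 8.2 pos [0.4806 0.0924 0.1418] q [-2.340e-02  9.997e-01  2.000e-04 -2.000e-04] F [-0.3 -0.3  7.9] g 0.0127 j [ 0.19  0.36 -0.29  0.93  0.    0.14]
SHIFT [ 0.1 -1.1 -0.1] TURN [ 0.    -0.     0.003] rows>= 1.0
```

Call:
{"method": "send_rows", "body": {
  "moves": [
    [[0,0.1,0],[0,0,0.12],5],
    [[0,0.2,0],[0,0,0.24],5],
    [[-0.1,0.3,0],[0,0,0.36],5],
    [[-0.1,0.4,0],[0,0,0.48],5],
    [[-0.2,0.5,0],[0,0,0.6],5],
    [[-0.2,0.6,0],[0,0,0.72],5],
    [[-0.3,0.7,0],[0,0,0.84],5],
    [[-0.4,0.7,0],[0,0,0.96],5],
    [[-0.5,0.8,0],[0,0,1.08],5],
    [[-0.6,0.8,0],[0,0,1.2],5],
    [[-0.7,0.9,0],[0,0,1.32],5],
    [[-0.8,0.9,0],[0,0,1.43],5]
  ]
}}

```text
clock: 9.2
eef_pos: [0.4806, 0.0922, 0.1419]
tool_rot: [0.64, 0.768, -0.002, 0.0]
ft_force: [-1.7, -3.2, 3.9]
grip_width: 0.0127
```

Call:
{"method": "send_rows", "body": {
  "moves": [
    [[0,0,0],[0,0,0.07],5],
    [[0,0,0],[0,0,0.14],5],
    [[0,0,0],[0,0,0.2],5],
    [[0,0,0],[0,0,0.24],5],
    [[0,0,0],[0,0,0.24],5]
  ]
}}

```text
clock: 9.62
eef_pos: [0.4804, 0.0921, 0.1419]
tool_rot: [0.728, 0.686, -0.002, 0.0]
ft_force: [0.0, -0.9, 1.5]
grip_width: 0.0126
```

```bash
python3 -c "
from h import *
s=st();print(s['ft_torque'], 'yaw',np.degrees(2*np.arctan2(s['tool_rot'][1],s['tool_rot'][0])))"
```

```text
t 9.62 pos [0.4804 0.0921 0.1419] q [ 7.278e-01  6.858e-01 -1.600e-03  2.000e-04] F [ 0.  -0.9  1.5] g 0.0126 j [ 0.19  0.36 -0.29  0.93 -0.    1.82]
[-0.03548554 -0.01402022  0.03118559] yaw 86.6004253171279
```

Call:
{"method": "send_rows", "body": {
  "moves": [
    [[0,0,0],[0,0,0.06],5],
    [[0,0,0],[0,0,0.12],5],
    [[0,0,0],[0,0,0.12],5]
  ]
}}

```text
clock: 9.87
eef_pos: [0.4804, 0.0921, 0.1419]
tool_rot: [0.768, 0.641, -0.002, 0.0]
ft_force: [0.8, -0.8, 1.1]
grip_width: 0.0126
```

```bash
python3 -c "
from h import *
s=st();print(s['ft_torque'], 'yaw',np.degrees(2*np.arctan2(s['tool_rot'][1],s['tool_rot'][0])))"
```

```text
t 9.87 pos [0.4804 0.0921 0.1419] q [ 7.676e-01  6.410e-01 -1.600e-03  3.000e-04] F [ 0.8 -0.8  1.1] g 0.0126 j [ 0.19  0.36 -0.29  0.93 -0.    1.94]
[ 0.018977   -0.13884867  0.01050432] yaw 79.72858903581199
```

Call:
{"method": "send_rows", "body": {
  "moves": [
    [[0,0,0],[0,0,0],40],
    [[0,0,0],[0,0,0],40],
    [[0,0,0],[0,0,0],40],
    [[0,0,0],[0,0,0],40],
    [[0,0,-30],[0,0,0],40],
    [[0,0,-65],[0,0,0],40],
    [[0,0,-100],[0,0,0],40],
    [[0,0,-100],[0,0,0],40]
  ]
}}

```text
clock: 10.53
eef_pos: [0.484, 0.093, 0.2488]
tool_rot: [0.767, 0.641, 0.004, 0.003]
ft_force: [1.9, 0.3, 0.3]
grip_width: 0.0398
```

```bash
python3 - <<'E'
from h import *
st()
im,c=snap('wrist','lock2'); hsv=cv2.cvtColor(im,cv2.COLOR_RGB2HSV); H,S,V=cv2.split(hsv); Y,X=np.mgrid[:420,:560]
u,v=map(int,proj(c,[.4814,.0922,.092]));print(u,v)
m=(V<80)&(abs(X-u)<35)&(abs(Y-v)<35);print(rect(m,c,.092)[:2])
red=((H<8)|(H>172))&(S>140)&(V>80)&(abs(X-u)<60)&(abs(Y-v)<60);print(rect(red,c,.062,mina=2)[:3])
cv2.imwrite('pics/v8.png',cv2.resize(im[v-60:v+60,u-80:u+80,::-1],(640,480),interpolation=cv2.INTER_NEAREST))
go([.497,-.1378,.17],np.radians(9)-np.pi/2)
E
```

```text
t 10.53 pos [0.484  0.093  0.2488] q [0.7674 0.6412 0.0038 0.0033] F [1.9 0.3 0.3] g 0.0398 j [ 0.19  0.25 -0.13  1.18 -0.    1.94]
267 218
[(1504, array([486.3,  85.4,  47. ,  35.6,  63.6]), array([269., 229.])), (53, array([499.5,  83.9,   3.5,   9. ,   4.1]), array([297., 226.]))]
[(10, array([491.2,  92.1,   2.8,   2.9,   7.7]), array([281., 204.]))]
t 10.58 pos [0.4829 0.0928 0.246 ] q [0.7674 0.6412 0.0023 0.0024] F [-0.7 -0.3 -0.5] g 0.04 j [ 0.19  0.25 -0.13  1.18 -0.    1.94]
SHIFT [-224.5   54.3   76.2] TURN [ 0.007  0.001 -0.336] rows>= 6.0
```

View pics/v8.png

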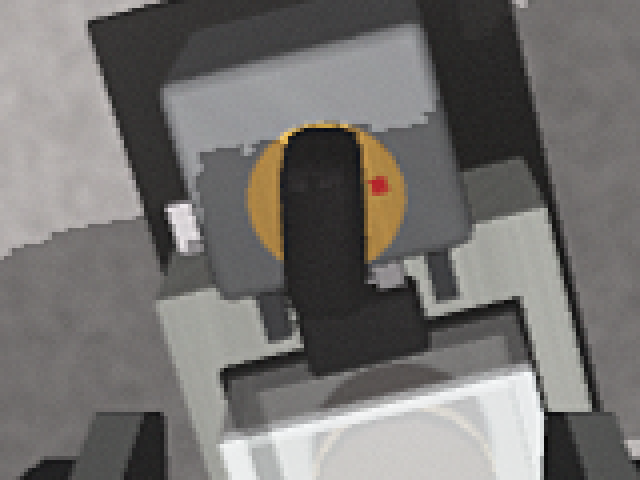

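Red index mark now points to +x, having turned from +y, so the lock is at about 1.56; the key sits fully in. Next the tap.

Call:
{"method": "send_rows", "body": {
  "moves": [
    [[-224.5,54.3,30],[0.007,0,-0.336],40],
    [[-224.5,54.3,40],[0.007,0,-0.336],40],
    [[-224.5,54.3,50],[0.007,0,-0.336],40],
    [[-224.5,54.3,55],[0.007,0,-0.336],40],
    [[-224.5,54.3,60],[0.007,0,-0.336],40],
    [[-224.5,54.3,60],[0.007,0,-0.336],40],
    [[-224.5,54.3,60],[0.007,0,-0.336],40],
    [[-224.5,54.3,60],[0.007,0,-0.336],40],
    [[-224.5,54.3,60],[0.007,0,-0.336],40],
    [[-224.5,54.3,60],[0.007,0,-0.336],40]
  ]
}}

```text
clock: 11.42
eef_pos: [0.4967, -0.1367, 0.186]
tool_rot: [0.649, 0.761, -0.0, -0.0]
ft_force: [-0.2, 0.4, 0.4]
grip_width: 0.04
```

```bash
python3 - <<'E'
from h import *
go([.497,-.1378,.146],np.radians(9)-np.pi/2)
im,c=snap('wrist','tap1'); hsv=cv2.cvtColor(im,cv2.COLOR_RGB2HSV); H,S,V=cv2.split(hsv); Y,X=np.mgrid[:420,:560]
red=((H<8)|(H>172))&(S>140)&(V>80)
for th in (80,200): print(rect(red&(V>th),c,.093,mina=60)[:2])
E
```

```text
t 11.42 pos [ 0.4967 -0.1367  0.186 ] q [ 6.488e-01  7.609e-01 -3.000e-04 -4.000e-04] F [-0.2  0.4  0.4] g 0.04 j [-0.27  0.35 -0.16  1.06 -0.    1.14]
SHIFT [-1.1  0.2 40. ] TURN [-0.001 -0.     0.002] rows>= 1.0
[(1922, array([ 496.6, -134.1,   11.3,   46.2,    8.5]), array([275., 250.]))]
[]
```

Call:
{"method": "send_rows", "body": {
  "moves": [
    [[-0.4,0,20],[0,0,0],40],
    [[-0.4,0,40],[0,0,0],40],
    [[-0.4,0,40],[0,0,0],40],
    [[-0.4,0,40],[0,0,0],5],
    [[-0.4,0,40],[0,0,0],5],
    [[-0.4,0,40],[0,0,0],5],
    [[-0.4,0,40],[0,0,0],5]
  ]
}}

```text
clock: 12.05
eef_pos: [0.4965, -0.1365, 0.1477]
tool_rot: [0.648, 0.761, -0.0, -0.0]
ft_force: [-5.4, 1.8, 6.8]
grip_width: 0.0104
```

Call:
{"method": "send_rows", "body": {
  "moves": [
    [[0,0,0],[0,0,-0.12],5],
    [[0,0,0],[0,0,-0.24],5],
    [[0,0,0],[0,0,-0.36],5],
    [[0,0,0],[0,0,-0.48],5],
    [[0,0,0],[0,0,-0.6],5],
    [[0,0,0],[0,0,-0.72],5],
    [[0,0,0],[0,0,-0.84],5],
    [[0,0,0],[0,0,-0.96],5],
    [[0,0,0],[0,0,-1.08],5],
    [[0,0,0],[0,0,-1.2],5],
    [[0,0,0],[0,0,-1.32],5],
    [[0,0,0],[0,0,-1.43],5]
  ]
}}

```text
clock: 13.05
eef_pos: [0.496, -0.137, 0.1478]
tool_rot: [-0.012, 1.0, -0.001, -0.001]
ft_force: [-2.9, -2.2, -2.0]
grip_width: 0.0105
```

Call:
{"method": "send_rows", "body": {
  "moves": [
    [[0,0,0],[0,0,-0.05],5],
    [[0,0,0],[0,0,-0.1],5],
    [[0,0,0],[0,0,-0.12],5]
  ]
}}

```text
clock: 13.3
eef_pos: [0.4959, -0.1371, 0.1478]
tool_rot: [-0.071, 0.997, -0.0, -0.001]
ft_force: [-1.1, -0.1, -3.6]
grip_width: 0.0106
```

```bash
python3 -c "
from h import *
s=st();print(s['ft_torque'], 'yaw',np.degrees(2*np.arctan2(s['tool_rot'][1],s['tool_rot'][0])))"
```

```text
t 13.3 pos [ 0.4959 -0.1371  0.1478] q [-7.080e-02  9.975e-01 -4.000e-04 -9.000e-04] F [-1.1 -0.1 -3.6] g 0.0106 j [-0.27  0.39 -0.21  0.97 -0.   -0.41]
[ 0.16775338  0.20259521 -1.75815731] yaw 188.1182148600516
```

Tap at its stop (94° from box axis, 1.76 N m resisting). Release, have a look at the mat, then the lid.

Call:
{"method": "send_rows", "body": {
  "moves": [
    [[0,0,0],[0,0,0],40],
    [[0,0,0],[0,0,0],40],
    [[0,0,0],[0,0,0],40],
    [[0,0,-40],[0,0,0],40],
    [[0,0,-80],[0,0,0],40],
    [[20,-100,-140],[0,0,0.1],40],
    [[30,-150,-150],[0,0,0.2],40],
    [[30,-200,-150],[0,0,0.3],40],
    [[30,-200,-150],[0,0,0.4],40],
    [[30,-200,-150],[0,0,0.4],40],
    [[30,-200,-150],[0,0,0.4],40]
  ]
}}

```text
clock: 14.22
eef_pos: [0.4949, -0.3453, 0.3004]
tool_rot: [0.131, 0.991, -0.003, 0.002]
ft_force: [0.5, 0.0, 0.7]
grip_width: 0.0398
```

```bash
python3 - <<'E'
from h import *
s=st()
im,c=snap('wrist','mat1'); hsv=cv2.cvtColor(im,cv2.COLOR_RGB2HSV); H,S,V=cv2.split(hsv); Y,X=np.mgrid[:420,:560]
cv2.imwrite('pics/v9.png',im[:,:,::-1])
m=(V<70)&(Y<255); print(rect(m,c,.004,mina=2000)[:3])
red=((H<8)|(H>172))&(S>140)&(V>80);print(rect(red,c,.093,mina=60)[:2])
go([.4892,-.0232,.2],np.radians(3.9)-np.pi/2)
E
```

```text
t 14.22 pos [ 0.4949 -0.3453  0.3004] q [ 0.1314  0.9913 -0.0032  0.0017] F [0.5 0.  0.7] g 0.0398 j [-0.61  0.45  0.29  1.41 -0.   -0.34]
[(22688, array([ 452.4, -357.8,  109. ,  208.1,    1.5]), array([239., 129.])), (2348, array([ 495.6, -118.3,   89.8,  112.8,    4. ]), array([483., 103.]))]
[(1769, array([ 494.6, -145.7,   45. ,   24.3,    4.1]), array([538., 126.]))]
t 14.27 pos [ 0.4949 -0.344   0.2996] q [ 0.1312  0.9913 -0.0023  0.0012] F [ 0.4  0.  -0.2] g 0.0402 j [-0.61  0.45  0.29  1.41 -0.   -0.34]
SHIFT [ 89.2 308.7  98.1] TURN [-0.002  0.005  1.239] rows>= 10.0
```

View pics/v9.png

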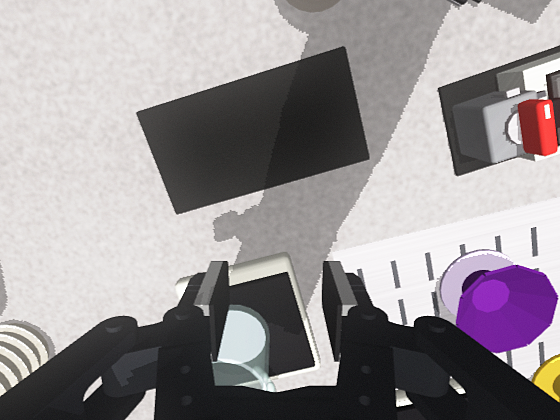

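Mat at (452.4, −357.8) mm, yaw 1.5°, size 109×208 mm ✓; the tap bar lies crosswise, so it is open.

Call:
{"method": "send_rows", "body": {
  "moves": [
    [[89,309,98],[0,0.005,0.12],40],
    [[89,309,98],[0,0.005,0.24],40],
    [[89,309,98],[0,0.005,0.36],40],
    [[89,309,98],[0,0.005,0.48],40],
    [[89,309,98],[0,0.005,0.6],40],
    [[89,309,98],[0,0.005,0.72],40],
    [[89,309,98],[0,0.005,0.84],40],
    [[89,309,98],[0,0.005,0.96],40],
    [[89,309,98],[0,0.005,1.08],40],
    [[89,309,98],[0,0.005,1.24],40],
    [[89,309,98],[0,0.005,1.24],40],
    [[89,309,98],[0,0.005,1.24],40]
  ]
}}

```text
clock: 15.27
eef_pos: [0.4887, -0.0212, 0.2]
tool_rot: [0.682, 0.731, -0.001, -0.0]
ft_force: [-1.7, -0.4, 0.5]
grip_width: 0.0402
```

```bash
python3 - <<'E'
from h import *
go([.4892,-.0232,.158],np.radians(3.9)-np.pi/2)
im,c=snap('wrist','lid1'); hsv=cv2.cvtColor(im,cv2.COLOR_RGB2HSV); H,S,V=cv2.split(hsv)
cv2.imwrite('pics/v10.png',im[:,:,::-1])
R=c['R']; 
for y in(-.04,0,.04):
  for s in (-1,1):
    a=np.radians(3.9); P=np.array([.4892,-.0232,.111])+np.array([s*.006*np.cos(a)-y*np.sin(a),s*.006*np.sin(a)+y*np.cos(a),0]); print(np.round(proj(c,P)),end=' ')
E
```

```text
t 15.27 pos [ 0.4887 -0.0212  0.2   ] q [ 6.820e-01  7.314e-01 -9.000e-04 -4.000e-04] F [-1.7 -0.4  0.5] g 0.0402 j [-0.04  0.29 -0.21  1.07 -0.    1.46]
SHIFT [-2.   0.4 42. ] TURN [-0.002  0.001  0.002] rows>= 2.0
[263. 336.] [286. 336.] [262. 264.] [287. 264.] [261. 182.] [288. 182.]
```

View pics/v10.png

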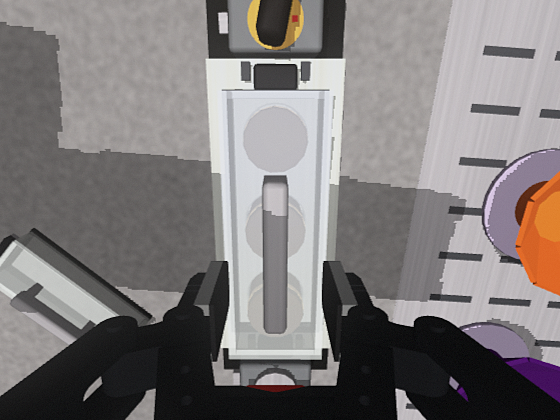

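Handle at columns 263–288, rows 177–333, as predicted to about 1 mm. Grip and lift.

Call:
{"method": "send_rows", "body": {
  "moves": [
    [[-1,0.4,20],[0,0,0],40],
    [[-1,0.4,42],[0,0,0],40],
    [[-1,0.4,42],[0,0,0],40],
    [[-1,0.4,42],[0,0,0],5],
    [[-1,0.4,42],[0,0,0],5],
    [[-1,0.4,42],[0,0,0],5],
    [[-1,0.4,42],[0,0,0],5],
    [[-1,0.4,42],[0,0,0],5]
  ]
}}

```text
clock: 15.98
eef_pos: [0.4897, -0.0227, 0.159]
tool_rot: [0.681, 0.732, -0.0, 0.0]
ft_force: [-2.3, -0.5, 2.3]
grip_width: 0.0111
```

Call:
{"method": "send_rows", "body": {
  "moves": [
    [[0,0,-4],[0,0,0],5],
    [[0,0,-8],[0,0,0],5],
    [[0,0,-16],[0,0,0],5],
    [[0,0,-26],[0,0,0],5],
    [[0,0,-40],[0,0,0],5],
    [[0,0,-60],[0,0,0],5],
    [[0,0,-90],[0,0,0],5],
    [[0,0,-90],[0,0,0],5]
  ]
}}

```text
clock: 16.65
eef_pos: [0.4926, -0.0228, 0.2553]
tool_rot: [0.681, 0.732, 0.003, 0.004]
ft_force: [1.4, -0.3, -3.2]
grip_width: 0.0109
```

```bash
python3 - <<'E'
from h import *
go([.4524,-.3578,.22],np.radians(1.5)-np.pi/2)
im,c=snap('scene','s2');cv2.imwrite('pics/v11.png',cv2.resize(im[140:320,100:400,::-1],(800,480)))
E
```

```text
t 16.65 pos [ 0.4926 -0.0228  0.2553] q [0.6814 0.7319 0.0031 0.0045] F [ 1.4 -0.3 -3.2] g 0.0109 j [-0.05  0.25 -0.12  1.2  -0.    1.45]
SHIFT [-331.2  -64.4   35.4] TURN [0.011 0.002 0.045] rows>= 9.0
```

View pics/v11.png

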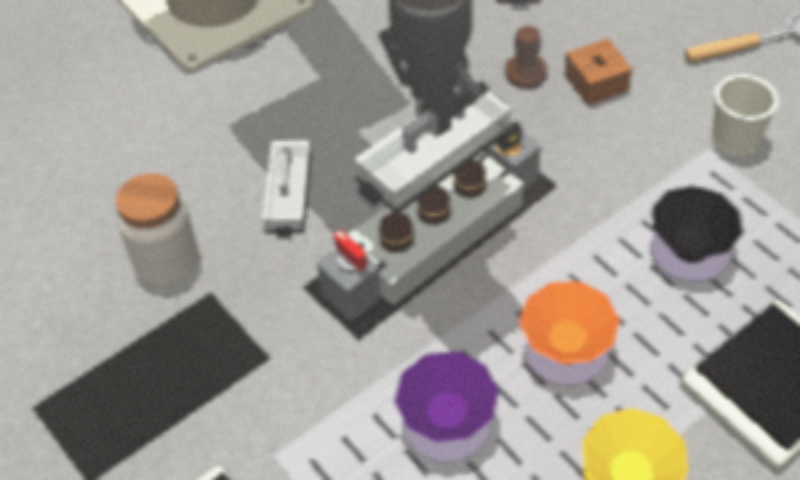

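Lid is off (scene crop); all three plugs are in the mould. Carry it to the mat.

Call:
{"method": "send_rows", "body": {
  "moves": [
    [[-331,-64,15],[0.011,0.002,0.045],5],
    [[-331,-64,15],[0.011,0.002,0.045],5],
    [[-331,-64,15],[0.011,0.002,0.045],5],
    [[-331,-64,15],[0.011,0.002,0.045],5],
    [[-331,-64,15],[0.011,0.002,0.045],5],
    [[-331,-64,15],[0.011,0.002,0.045],5],
    [[-331,-64,35],[0.011,0.002,0.045],5],
    [[-331,-64,60],[0.011,0.002,0.045],5],
    [[-331,-64,90],[0.011,0.002,0.045],5],
    [[-331,-64,110],[0.011,0.002,0.045],5],
    [[-331,-64,110],[0.011,0.002,0.045],5],
    [[-331,-64,110],[0.011,0.002,0.045],5]
  ]
}}

```text
clock: 17.7
eef_pos: [0.451, -0.3565, 0.1405]
tool_rot: [0.698, 0.716, -0.001, -0.004]
ft_force: [0.9, -0.1, -3.1]
grip_width: 0.0107
```

```bash
python3 - <<'E'
from h import *
go([.4524,-.3578,.119],np.radians(1.5)-np.pi/2)
E
```

```text
t 17.7 pos [ 0.451  -0.3565  0.1405] q [ 0.6979  0.7162 -0.0011 -0.0043] F [ 0.9 -0.1 -3.1] g 0.0107 j [-0.67  0.51 -0.04  1.03 -0.    0.88]
SHIFT [-1.5  1.6 21.5] TURN [-0.007 -0.005 -0.   ] rows>= 1.0
```

Call:
{"method": "send_rows", "body": {
  "moves": [
    [[-1.5,1.6,6],[-0.007,-0.005,0],5],
    [[-1.5,1.6,12],[-0.007,-0.005,0],5],
    [[-1.5,1.6,17],[-0.007,-0.005,0],5],
    [[-1.5,1.6,20],[-0.007,-0.005,0],5],
    [[-1.5,1.6,22],[-0.007,-0.005,0],5],
    [[-1.5,1.6,22.5],[-0.007,-0.005,0],5],
    [[-1.5,1.6,22.5],[-0.007,-0.005,0],5]
  ]
}}

```text
clock: 18.28
eef_pos: [0.4526, -0.3578, 0.1183]
tool_rot: [0.698, 0.716, -0.0, 0.0]
ft_force: [-0.2, -0.5, -4.3]
grip_width: 0.0109
```

```bash
python3 -c "
from h import *
st()"
```

```text
t 18.28 pos [ 0.4526 -0.3578  0.1183] q [ 6.978e-01  7.163e-01 -3.000e-04  2.000e-04] F [-0.2 -0.5 -4.3] g 0.0109 j [-0.67  0.53 -0.07  0.97 -0.    0.88]
```

Call:
{"method": "send_rows", "body": {
  "moves": [
    [[0,0,0.7],[0,0,0],5],
    [[0,0,1.4],[0,0,0],5],
    [[0,0,1.4],[0,0,0],5]
  ]
}}

```text
clock: 18.53
eef_pos: [0.4527, -0.3579, 0.118]
tool_rot: [0.698, 0.716, -0.0, 0.001]
ft_force: [-3.3, 2.3, 4.4]
grip_width: 0.0105
```

Call:
{"method": "send_rows", "body": {
  "moves": [
    [[0,0,0],[0,0,0],5]
  ]
}}

```text
clock: 18.62
eef_pos: [0.4529, -0.3581, 0.1183]
tool_rot: [0.698, 0.716, -0.0, 0.001]
ft_force: [-0.1, 0.0, -3.8]
grip_width: 0.011
```

Call:
{"method": "send_rows", "body": {
  "moves": [
    [[0,0,0],[0,0,0],40],
    [[0,0,0],[0,0,0],40],
    [[0,0,0],[0,0,0],40],
    [[0,0,-30],[0,0,0],40],
    [[0,0,-70],[0,0,0],40],
    [[0,0,-110],[0,0,0],40],
    [[0,0,-150],[0,0,0],50],
    [[0,0,-180],[0,0,-0.12],50],
    [[0,0,-200],[0,0,-0.24],50],
    [[0,0,-200],[0,0,-0.36],50]
  ]
}}

```text
clock: 19.45
eef_pos: [0.4543, -0.3591, 0.3249]
tool_rot: [0.556, 0.831, -0.001, 0.007]
ft_force: [0.3, -0.6, 1.0]
grip_width: 0.0501
```

```bash
python3 - <<'E'
from h import *
go([.60,.01,.35],np.pi)
im,c=snap('scene','s3'); hsv=cv2.cvtColor(im,cv2.COLOR_RGB2HSV); H,S,V=cv2.split(hsv); 
cv2.imwrite('pics/s3c.png',im[:,:,::-1])
print(np.round(proj(c,[.4524,-.3578,.038])))
E
```

```text
t 19.45 pos [ 0.4543 -0.3591  0.3249] q [ 5.559e-01  8.312e-01 -8.000e-04  6.900e-03] F [ 0.3 -0.6  1. ] g 0.0501 j [-0.67  0.38  0.26  1.43 -0.    0.51]
SHIFT [285.1 275.8 -26.9] TURN [-0.002  0.015 -1.179] rows>= 10.0
[154. 277.]
```

Call:
{"method": "send_rows", "body": {
  "moves": [
    [[285,276,-27],[0,0.015,-0.12],50],
    [[285,276,-27],[0,0.015,-0.24],50],
    [[285,276,-27],[0,0.015,-0.36],50],
    [[285,276,-27],[0,0.015,-0.48],50],
    [[285,276,-27],[0,0.015,-0.6],50],
    [[285,276,-27],[0,0.015,-0.72],50],
    [[285,276,-27],[0,0.015,-0.84],50],
    [[285,276,-27],[0,0.015,-0.96],50],
    [[285,276,-27],[0,0.015,-1.08],50],
    [[285,276,-27],[0,0.015,-1.18],50],
    [[285,276,-27],[0,0.015,-1.18],50],
    [[285,276,-27],[0,0.015,-1.18],50]
  ]
}}

```text
clock: 20.5
eef_pos: [0.5986, 0.0123, 0.3467]
tool_rot: [-0.002, 1.0, 0.0, -0.003]
ft_force: [-0.2, -0.9, -0.7]
grip_width: 0.0497
```

```bash
python3 - <<'E'
from h import *
st(); im,c=snap('wrist','dr1')
s3=np.load('pics/s3.npy')
big=np.vstack([cv2.resize(im,(640,480)),np.zeros((0,640,3),np.uint8)])
cv2.imwrite('pics/v12.png',im[:,:,::-1])
for n,p in dict(p=(.672,-.155),o=(.69,-.012),b=(.687,.181)).items(): print(n,proj(c,[*p,.055]))
E
```

```text
t 20.5 pos [0.5986 0.0123 0.3467] q [-2.5e-03  1.0e+00  3.0e-04 -2.9e-03] F [-0.2 -0.9 -0.7] g 0.0497 j [0.02 0.44 0.4  1.53 0.   0.02]
p [118.78988471 244.0587285 ]
o [253.01036703 260.19212645]
b [431.70930005 258.47998079]
```

View pics/v12.png

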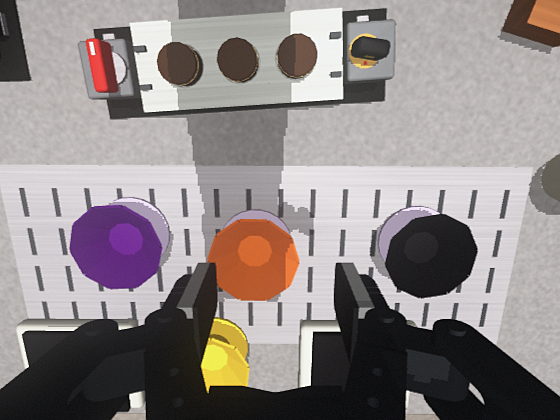

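All three drippers and three plugs are visible: inner floors at purple (126,240), orange (255,250), black (421,247); plug tops at (179,64), (238,60), (298,55).

```bash
cat > drip.py <<'E'
from h import *
def drips(im,c):
    hsv=cv2.cvtColor(im,cv2.COLOR_RGB2HSV); H,S,V=[a.astype(int) for a in cv2.split(hsv)]; Y,X=np.mgrid[:420,:560]
    for n,m in dict(purple=(H>125)&(H<160)&(S>110),orange=(H>3)&(H<17)&(S>170)&(V>150)).items():
        print(n,'rim@55',rect(m,c,.055,mina=300)[:1])
        vv=V[m]; t=(np.percentile(vv,50)+np.percentile(vv,99))/2
        print('   floor@25',rect(m&(V>t),c,.025,mina=60)[:2])
E
python3 - <<'E'
from drip import *
im,c=load('dr1'); drips(im,c)
for n,f,r in(('p',(126,240),(116,248)),('o',(255,250),(253,260)),('b',(421,247),(432,255))):
    print(n,np.round(onz(c,*f,.025)*1e3,1),np.round(onz(c,*r,.055)*1e3,1))
hsv=cv2.cvtColor(im,cv2.COLOR_RGB2HSV); H,S,V=[a.astype(int) for a in cv2.split(hsv)]; Y,X=np.mgrid[:420,:560]
m=(V<60)&(X>375)&(X<500)&(Y>195)&(Y<300);m[:, :]&=~((Y>285)&(X<385)); print('black rim',rect(m,c,.055,mina=300)[:2])
m=(V<120)&(S>60)&(X>150)&(X<325)&(Y>25)&(Y<95); print('plugs',*rect(m,c,.069,mina=200)[:4],sep='\n')
E
```

```text
purple rim@55 [(5842, array([ 6.765e+02, -1.592e+02,  9.560e+01,  9.790e+01,  3.000e-01]), array([115., 247.]))]
   floor@25 [(772, array([ 6.781e+02, -1.603e+02,  3.690e+01,  3.840e+01,  3.000e-01]), array([126., 239.]))]
orange rim@55 [(5480, array([ 6.902e+02, -1.190e+01,  9.410e+01,  9.730e+01,  3.000e-01]), array([252., 259.]))]
   floor@25 [(715, array([ 6.916e+02, -1.260e+01,  3.640e+01,  3.720e+01,  3.000e-01]), array([254., 251.])), (328, array([710.8,  31.5,  14.4,  55.5,  89. ]), array([290., 265.]))]
p [ 679.1 -159.9   25. ] [ 676.5 -158.5   55. ]
o [690.7 -11.5  25. ] [689.8 -12.   55. ]
b [686.  180.8  25. ] [682.9 180.8  55. ]
black rim [(5639, array([685.4, 179.2,  94.7,  97.6,  10.4]), array([431., 256.]))]
plugs
(1304, array([493.3, -75.9,  36.4,  35. ,  86.8]), array([179.,  63.]))
(1299, array([489.9, -23. ,  35.8,  34.4,  28. ]), array([238.,  60.]))
(1272, array([4.866e+02, 2.990e+01, 3.530e+01, 3.460e+01, 3.000e-01]), array([296.,  58.]))
```

```bash
python3 - <<'E'
from h import *
go([.493,-.0765,.18],np.radians(3.9)-np.pi/2)
E
```

```text
t 20.55 pos [0.5983 0.0111 0.3469] q [-1.6e-03  1.0e+00  3.0e-04 -3.0e-03] F [ 0.4 -0.1 -0. ] g 0.0502 j [0.02 0.44 0.4  1.53 0.   0.02]
SHIFT [104.6 -87.4 167.4] TURN [-0.004 -0.005  1.506] rows>= 13.0
```

Call:
{"method": "send_rows", "body": {
  "moves": [
    [[105,-87,60],[0,-0.005,0.12],55],
    [[105,-87,80],[0,-0.005,0.24],55],
    [[105,-87,100],[0,-0.005,0.36],55],
    [[105,-87,130],[0,-0.005,0.48],55],
    [[105,-87,140],[0,-0.005,0.6],55],
    [[105,-87,150],[0,-0.005,0.72],55],
    [[105,-87,160],[0,-0.005,0.84],55],
    [[105,-87,167],[0,-0.005,0.96],55],
    [[105,-87,167],[0,-0.005,1.08],55],
    [[105,-87,167],[0,-0.005,1.2],55],
    [[105,-87,167],[0,-0.005,1.32],55],
    [[105,-87,167],[0,-0.005,1.44],55]
  ]
}}

```text
clock: 21.55
eef_pos: [0.4915, -0.0779, 0.1803]
tool_rot: [0.662, 0.749, -0.002, -0.0]
ft_force: [0.5, 0.1, 0.4]
grip_width: 0.0549
```

```bash
python3 - <<'E'
from h import *
go([.493,-.0765,.121],np.radians(3.9)-np.pi/2)
E
```

```text
t 21.55 pos [ 0.4915 -0.0779  0.1803] q [ 6.624e-01  7.491e-01 -2.100e-03 -3.000e-04] F [0.5 0.1 0.4] g 0.0549 j [-0.16  0.33 -0.21  1.03 -0.    1.29]
SHIFT [ 1.3  1.9 59.3] TURN [-0.003  0.002  0.055] rows>= 2.0
```

Call:
{"method": "send_rows", "body": {
  "moves": [
    [[1.3,1.9,25],[-0.003,0.002,0.055],55],
    [[1.3,1.9,45],[-0.003,0.002,0.055],55],
    [[1.3,1.9,59],[-0.003,0.002,0.055],55],
    [[1.3,1.9,59],[-0.003,0.002,0.055],55],
    [[1.3,1.9,59],[-0.003,0.002,0.055],28],
    [[1.3,1.9,59],[-0.003,0.002,0.055],28],
    [[1.3,1.9,59],[-0.003,0.002,0.055],28],
    [[1.3,1.9,59],[-0.003,0.002,0.055],28],
    [[1.3,1.9,59],[-0.003,0.002,0.055],28]
  ]
}}

```text
clock: 22.3
eef_pos: [0.4933, -0.077, 0.1221]
tool_rot: [0.683, 0.73, -0.0, 0.001]
ft_force: [-2.1, -1.8, 2.6]
grip_width: 0.0334
```

Call:
{"method": "send_rows", "body": {
  "moves": [
    [[0,0,-6],[0,0,0],28],
    [[0,0,-14],[0,0,0],28],
    [[0,0,-25],[0,0,0],28],
    [[0,0,-40],[0,0,0],28],
    [[0,0,-60],[0,0,0],28],
    [[0,0,-80],[0,0,0],28],
    [[0,0,-80],[0,0,0],28]
  ]
}}

```text
clock: 22.88
eef_pos: [0.496, -0.0769, 0.2071]
tool_rot: [0.683, 0.731, 0.002, 0.004]
ft_force: [0.5, -0.1, -0.9]
grip_width: 0.0336
```

```bash
python3 - <<'E'
from h import *
go([.6775,-.1597,.165],np.radians(3.9)-np.pi/2)
im,c=snap('wrist','pl1'); cv2.imwrite('pics/v13.png',im[:,:,::-1])
from drip import *; s,cs=snap('scene','s4'); drips(s,cs)
E
```

```text
t 22.88 pos [ 0.496  -0.0769  0.2071] q [0.6828 0.7306 0.0024 0.0044] F [ 0.5 -0.1 -0.9] g 0.0336 j [-0.15  0.3  -0.17  1.08 -0.    1.35]
SHIFT [-94.7 175.1  44. ] TURN [ 0.01   0.003 -0.001] rows>= 5.0
purple rim@55 [(870, array([ 676.1, -159.5,   89.5,   93.8,   36.6]), array([267., 288.]))]
   floor@25 [(103, array([ 675.4, -158.4,   31.6,   33. ,   33.5]), array([267., 293.])), (72, array([200. , 344.4,  36.2,  96.5,  53. ]), array([290., 125.]))]
orange rim@55 [(732, array([709. ,  11. ,  91.7,  89.1,  49.9]), array([324., 259.]))]
   floor@25 [(91, array([700.5,  20.6,  30.1,  52. ,  46.3]), array([323., 262.]))]
```

View pics/v13.png

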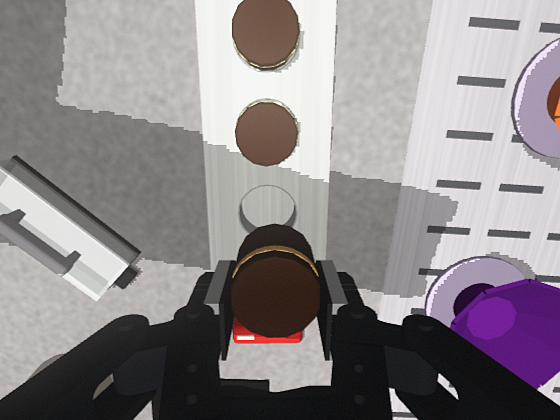

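Plug held upright, leaving an empty cavity at (267,207). The scene numbers show the orange dripper has been knocked aside; I'll re-measure it before using it.

Call:
{"method": "send_rows", "body": {
  "moves": [
    [[-20,37,0],[0.01,0.003,0],28],
    [[-40,74,0],[0.01,0.003,0],28],
    [[-60,111,0],[0.01,0.003,0],28],
    [[-80,148,10],[0.01,0.003,0],28],
    [[-94.7,174.7,25],[0.01,0.003,0],28],
    [[-94.7,174.7,40],[0.01,0.003,0],28],
    [[-94.7,174.7,40],[0.01,0.003,0],28],
    [[-94.7,174.7,40],[0.01,0.003,0],28]
  ]
}}

```text
clock: 23.65
eef_pos: [0.6733, -0.1591, 0.161]
tool_rot: [0.683, 0.731, -0.003, -0.005]
ft_force: [0.0, -0.1, -0.0]
grip_width: 0.0339
```

```bash
python3 - <<'E'
from h import *
go([.6770,-.1595,.1245],np.radians(3.9)-np.pi/2)
im,c=snap('wrist','pl2'); hsv=cv2.cvtColor(im,cv2.COLOR_RGB2HSV); H,S,V=[a.astype(int) for a in cv2.split(hsv)]
k=rect((H>125)&(H<160)&(S>110),c,.055,mina=300); print(k[:2])
E
```

```text
t 23.65 pos [ 0.6733 -0.1591  0.161 ] q [ 0.6829  0.7305 -0.0035 -0.0054] F [ 0.  -0.1 -0. ] g 0.0339 j [-0.23  0.71  0.38  1.25 -0.    1.27]
SHIFT [-0.8  4.1 36.5] TURN [-0.012 -0.003 -0.001] rows>= 1.0
[(14558, array([ 677.6, -144.9,   70.4,   96.5,   88.3]), array([286., 222.]))]
```

Call:
{"method": "send_rows", "body": {
  "moves": [
    [[-0.6,4.3,10],[-0.012,-0.003,0],28],
    [[-0.6,4.3,20],[-0.012,-0.003,0],28],
    [[-0.6,4.3,28],[-0.012,-0.003,0],28],
    [[-0.6,4.3,33],[-0.012,-0.003,0],28],
    [[-0.6,4.3,36],[-0.012,-0.003,0],28],
    [[-0.6,4.3,37],[-0.012,-0.003,0],28],
    [[-0.6,4.3,37],[-0.012,-0.003,0],28]
  ]
}}

```text
clock: 24.28
eef_pos: [0.6777, -0.1592, 0.1264]
tool_rot: [0.683, 0.731, 0.001, 0.001]
ft_force: [0.0, 0.1, -0.0]
grip_width: 0.034
```

```bash
python3 - <<'E'
from h import *
go([.6770,-.1595,.1245],np.radians(3.9)-np.pi/2)
E
```

```text
t 24.28 pos [ 0.6777 -0.1592  0.1264] q [6.828e-01 7.306e-01 7.000e-04 1.200e-03] F [ 0.   0.1 -0. ] g 0.034 j [-0.23  0.74  0.33  1.16  0.    1.27]
SHIFT [-0.2 -0.7  1.9] TURN [ 0.003  0.001 -0.   ] rows>= 1.0
```

Call:
{"method": "send_rows", "body": {
  "moves": [
    [[0,-0.4,1.2],[0,0,0],28],
    [[0,-0.4,2.6],[0,0,0],28],
    [[0,-0.4,2.6],[0,0,0],28],
    [[0,-0.4,2.6],[0,0,0],28]
  ]
}}

```text
clock: 24.62
eef_pos: [0.6776, -0.1593, 0.1242]
tool_rot: [0.683, 0.731, 0.001, 0.002]
ft_force: [0.4, -0.4, 0.2]
grip_width: 0.0338
```

```bash
python3 - <<'E'
from h import *
st()
E
```

```text
t 24.62 pos [ 0.6776 -0.1593  0.1242] q [0.6828 0.7306 0.0009 0.0016] F [ 0.4 -0.4  0.2] g 0.0338 j [-0.23  0.74  0.33  1.16 -0.    1.27]
```

Call:
{"method": "send_rows", "body": {
  "moves": [
    [[0,0,0.4],[0,0,0],36],
    [[0,0,0.4],[0,0,0],40],
    [[0,0,0.4],[0,0,0],46],
    [[0,0,0.4],[0,0,0],46],
    [[0,0,-20],[0,0,0],46],
    [[0,0,-50],[0,0,0],50],
    [[0,0,-80],[0,0,0],55],
    [[0,0,-80],[0,0,0],55]
  ]
}}

```text
clock: 25.28
eef_pos: [0.6802, -0.1599, 0.212]
tool_rot: [0.683, 0.731, 0.004, 0.007]
ft_force: [0.4, -0.5, 1.4]
grip_width: 0.0545
```

```bash
python3 - <<'E'
from h import *
im,c=snap('wrist','pl3'); cv2.imwrite('pics/v14.png',im[:,:,::-1])
hsv=cv2.cvtColor(im,cv2.COLOR_RGB2HSV); H,S,V=[a.astype(int) for a in cv2.split(hsv)]
Y,X=np.mgrid[:420,:560];u,v=proj(c,[.6776,-.1593,.071]);print(u,v)
m=(V<130)&(H<20)&(abs(X-u)<60)&(abs(Y-v)<60)&(S>60)
print('plug top',rect(m,c,.071,mina=200)[:2],'rim',rect((H>125)&(H<160)&(S>110),c,.055,mina=300)[:1])
go([.4895,-.023,.18],np.radians(3.9)-np.pi/2)
from drip import *; s,cs=snap('scene','s5'); drips(s,cs)
E
```

```text
266.2525302045815 222.0350290454477
plug top [(2300, array([ 678.3, -157.1,   34.7,   37.3,    3.7]), array([268., 208.]))] rim [(16146, array([ 677.5, -159.2,   95.3,   97.9,    3.1]), array([266., 210.]))]
t 25.33 pos [ 0.6795 -0.1598  0.2093] q [0.6828 0.7306 0.0033 0.0057] F [0.5 0.5 0.5] g 0.0554 j [-0.23  0.68  0.45  1.33  0.    1.27]
SHIFT [ 149.4 -180.7   26.5] TURN [ 0.013  0.004 -0.   ] rows>= 6.0
purple rim@55 [(395, array([ 675.8, -158.8,   89.5,   87.6,   37.8]), array([268., 291.]))]
   floor@25 []
orange rim@55 [(734, array([709. ,  11. ,  91.7,  89.1,  49.9]), array([324., 259.]))]
   floor@25 [(90, array([704.7,  18. ,  31.6,  43.1,  17. ]), array([324., 263.]))]
```

Plug 1 stands in purple, within about 2 mm of the rim centre. Next the middle plug.

Call:
{"method": "send_rows", "body": {
  "moves": [
    [[149,-181,0],[0.013,0.004,0],55],
    [[149,-181,0],[0.013,0.004,0],55],
    [[149,-181,5],[0.013,0.004,0],55],
    [[149,-181,10],[0.013,0.004,0],55],
    [[149,-181,20],[0.013,0.004,0],55],
    [[149,-181,26],[0.013,0.004,0],55],
    [[149,-181,26],[0.013,0.004,0],55],
    [[149,-181,26],[0.013,0.004,0],55],
    [[149,-181,26],[0.013,0.004,0],55]
  ]
}}

```text
clock: 26.13
eef_pos: [0.4882, -0.0232, 0.1784]
tool_rot: [0.683, 0.731, -0.001, -0.002]
ft_force: [0.0, -1.2, 0.0]
grip_width: 0.0549
```

```bash
python3 - <<'E'
from h import *
go([.4895,-.023,.121],np.radians(3.9)-np.pi/2)
E
```

```text
t 26.13 pos [ 0.4882 -0.0232  0.1784] q [ 0.6827  0.7307 -0.0014 -0.0021] F [ 0.  -1.2  0. ] g 0.0549 j [-0.05  0.32 -0.24  1.02  0.    1.46]
SHIFT [ 0.   1.6 57.4] TURN [-0.005 -0.001 -0.   ] rows>= 2.0
```

Call:
{"method": "send_rows", "body": {
  "moves": [
    [[0,1.6,25],[-0.005,-0.001,0],55],
    [[0,1.6,45],[-0.005,-0.001,0],55],
    [[0,1.6,57],[-0.005,-0.001,0],55],
    [[0,1.6,57],[-0.005,-0.001,0],55],
    [[0,1.6,57],[-0.005,-0.001,0],28],
    [[0,1.6,57],[-0.005,-0.001,0],28],
    [[0,1.6,57],[-0.005,-0.001,0],28],
    [[0,1.6,57],[-0.005,-0.001,0],28],
    [[0,1.6,57],[-0.005,-0.001,0],28]
  ]
}}

```text
clock: 26.88
eef_pos: [0.4898, -0.0235, 0.1222]
tool_rot: [0.683, 0.731, 0.0, 0.001]
ft_force: [-2.1, -2.0, 2.3]
grip_width: 0.0339
```

Call:
{"method": "send_rows", "body": {
  "moves": [
    [[0,0,-6],[0,0,0],28],
    [[0,0,-14],[0,0,0],28],
    [[0,0,-25],[0,0,0],28],
    [[0,0,-40],[0,0,0],28],
    [[0,0,-60],[0,0,0],28],
    [[0,0,-80],[0,0,0],28],
    [[0,0,-80],[0,0,0],28]
  ]
}}

```text
clock: 27.47
eef_pos: [0.4928, -0.0233, 0.2073]
tool_rot: [0.683, 0.731, 0.004, 0.004]
ft_force: [0.7, 0.6, 0.1]
grip_width: 0.0337
```

```bash
python3 - <<'E'
from h import *
go([.700,.012,.167],np.radians(3.9)-np.pi/2)
E
```

```text
t 27.47 pos [ 0.4928 -0.0233  0.2073] q [0.6827 0.7307 0.0036 0.0043] F [0.7 0.6 0.1] g 0.0337 j [-0.05  0.29 -0.2   1.08 -0.    1.46]
SHIFT [ 21.2 208.6  42.6] TURN [ 0.011  0.001 -0.   ] rows>= 6.0
```

Call:
{"method": "send_rows", "body": {
  "moves": [
    [[4,37,0],[0.011,0.001,0],28],
    [[8,74,0],[0.011,0.001,0],28],
    [[12,111,0],[0.011,0.001,0],28],
    [[16,148,5],[0.011,0.001,0],28],
    [[20,185,15],[0.011,0.001,0],28],
    [[21,208,30],[0.011,0.001,0],28],
    [[21,208,38],[0.011,0.001,0],28],
    [[21,208,38],[0.011,0.001,0],28],
    [[21,208,38],[0.011,0.001,0],28]
  ]
}}

```text
clock: 28.22
eef_pos: [0.6982, 0.0118, 0.1703]
tool_rot: [0.683, 0.731, -0.001, -0.001]
ft_force: [-0.9, 0.1, -0.0]
grip_width: 0.0335
```

```bash
python3 - <<'E'
from h import *
im,c=snap('wrist','pl4'); cv2.imwrite('pics/v15.png',im[:,:,::-1])
hsv=cv2.cvtColor(im,cv2.COLOR_RGB2HSV); H,S,V=[a.astype(int) for a in cv2.split(hsv)]
m=(H>3)&(H<17)&(S>170)&(V>120); print('rim',rect(m,c,.055,mina=300)[:2])
go([.707,.011,.1245],np.radians(3.9)-np.pi/2)
E
```

```text
rim [(14446, array([710. ,  25.1,  73.3,  96.5,  85.2]), array([295., 218.]))]
t 28.27 pos [0.6985 0.0117 0.1717] q [ 6.828e-01  7.306e-01 -4.000e-04 -2.000e-04] F [-0.3  1.   0. ] g 0.0334 j [ 0.02  0.71  0.41  1.27 -0.    1.52]
SHIFT [-1.2  8.5 47.2] TURN [-0.001  0.    -0.   ] rows>= 2.0
```

View pics/v15.png

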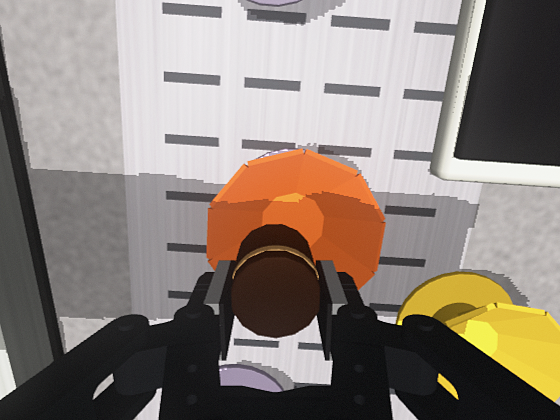

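Orange rim centre at about (710, 12.5) mm after the knock; reach 0.71 m is within range.

Call:
{"method": "send_rows", "body": {
  "moves": [
    [[0.1,11.6,4],[0,0,0],28],
    [[0.1,11.6,14],[0,0,0],28],
    [[0.1,11.6,24],[0,0,0],28],
    [[0.1,11.6,34],[0,0,0],28],
    [[0.1,11.6,40],[0,0,0],28],
    [[0.1,11.6,44],[0,0,0],28],
    [[0.1,11.6,46.5],[0,0,0],28],
    [[0.1,11.6,47.5],[0,0,0],28],
    [[0.1,11.6,47.5],[0,0,0],28]
  ]
}}

```text
clock: 29.02
eef_pos: [0.7101, 0.0125, 0.1245]
tool_rot: [0.683, 0.731, -0.0, -0.0]
ft_force: [-0.1, 0.0, -0.1]
grip_width: 0.034
```

```bash
python3 - <<'E'
from h import *
go([.710,.0125,.1241],np.radians(3.9)-np.pi/2)
E
```

```text
t 29.02 pos [0.7101 0.0125 0.1245] q [ 6.828e-01  7.306e-01 -2.000e-04 -0.000e+00] F [-0.1  0.  -0.1] g 0.034 j [ 0.02  0.77  0.39  1.19 -0.    1.52]
SHIFT [-0.  -0.1  0.4] TURN [-0.  0. -0.] rows>= 1.0
```

Call:
{"method": "send_rows", "body": {
  "moves": [
    [[0,0,0.7],[0,0,0],28],
    [[0,0,0.7],[0,0,0],28],
    [[0,0,0.7],[0,0,0],36],
    [[0,0,0.7],[0,0,0],40],
    [[0,0,0.7],[0,0,0],46],
    [[0,0,0.7],[0,0,0],46],
    [[0,0,-20],[0,0,0],46],
    [[0,0,-50],[0,0,0],50],
    [[0,0,-80],[0,0,0],55],
    [[0,0,-80],[0,0,0],55]
  ]
}}

```text
clock: 29.85
eef_pos: [0.7131, 0.0126, 0.2126]
tool_rot: [0.683, 0.731, 0.004, 0.004]
ft_force: [1.1, -0.4, 1.9]
grip_width: 0.0548
```

```bash
python3 - <<'E'
from h import *
im,c=snap('wrist','pl5')
hsv=cv2.cvtColor(im,cv2.COLOR_RGB2HSV); H,S,V=[a.astype(int) for a in cv2.split(hsv)]
Y,X=np.mgrid[:420,:560];u,v=proj(c,[.71,.0125,.071])
m=(V<110)&(H<20)&(abs(X-u)<60)&(abs(Y-v)<60)&(S>60)
print('plug top',rect(m,c,.071,mina=200)[:2],'rim',rect((H>3)&(H<17)&(S>170)&(V>110),c,.055,mina=300)[:1])
go([.486,.0303,.18],np.radians(3.9)-np.pi/2)
E
```

```text
plug top [(2894, array([710.3,  16.9,  34.5,  42.4,   3.7]), array([266., 215.]))] rim [(16040, array([709.1,  12.5,  98.6,  95. ,  89. ]), array([265., 211.]))]
t 29.9 pos [0.7125 0.0126 0.2098] q [0.6828 0.7306 0.0032 0.0035] F [-0.1  0.5  0.1] g 0.0553 j [ 0.02  0.72  0.52  1.36 -0.    1.52]
SHIFT [  33.  -225.    27.7] TURN [ 0.009  0.001 -0.   ] rows>= 6.0
```

Call:
{"method": "send_rows", "body": {
  "moves": [
    [[33,-225,0],[0.009,0.001,0],55],
    [[33,-225,0],[0.009,0.001,0],55],
    [[33,-225,5],[0.009,0.001,0],55],
    [[33,-225,10],[0.009,0.001,0],55],
    [[33,-225,20],[0.009,0.001,0],55],
    [[33,-225,26],[0.009,0.001,0],55],
    [[33,-225,26],[0.009,0.001,0],55],
    [[33,-225,26],[0.009,0.001,0],55],
    [[33,-225,26],[0.009,0.001,0],55]
  ]
}}

```text
clock: 30.65
eef_pos: [0.4871, 0.0303, 0.182]
tool_rot: [0.683, 0.731, 0.001, 0.001]
ft_force: [0.1, 0.3, -0.6]
grip_width: 0.0551
```

```bash
python3 - <<'E'
from h import *
go([.486,.0303,.121],np.radians(3.9)-np.pi/2)
E
```

```text
t 30.65 pos [0.4871 0.0303 0.182 ] q [6.828e-01 7.306e-01 9.000e-04 6.000e-04] F [ 0.1  0.3 -0.6] g 0.0551 j [ 0.06  0.31 -0.24  1.02  0.    1.57]
SHIFT [ 0.  -1.2 61. ] TURN [ 0.002 -0.    -0.   ] rows>= 2.0
```

Call:
{"method": "send_rows", "body": {
  "moves": [
    [[0,-1.2,25],[0.002,0,0],55],
    [[0,-1.2,45],[0.002,0,0],55],
    [[0,-1.2,60.5],[0.002,0,0],55],
    [[0,-1.2,60.5],[0.002,0,0],55],
    [[0,-1.2,60.5],[0.002,0,0],28],
    [[0,-1.2,60.5],[0.002,0,0],28],
    [[0,-1.2,60.5],[0.002,0,0],28],
    [[0,-1.2,60.5],[0.002,0,0],28],
    [[0,-1.2,60.5],[0.002,0,0],28]
  ]
}}

```text
clock: 31.4
eef_pos: [0.4863, 0.0302, 0.1223]
tool_rot: [0.683, 0.731, 0.0, 0.0]
ft_force: [-3.0, -1.0, 3.1]
grip_width: 0.0335
```

Call:
{"method": "send_rows", "body": {
  "moves": [
    [[0,0,-6],[0,0,0],28],
    [[0,0,-14],[0,0,0],28],
    [[0,0,-25],[0,0,0],28],
    [[0,0,-40],[0,0,0],28],
    [[0,0,-60],[0,0,0],28],
    [[0,0,-80],[0,0,0],28],
    [[0,0,-80],[0,0,0],28]
  ]
}}

```text
clock: 31.98
eef_pos: [0.4894, 0.0304, 0.2075]
tool_rot: [0.683, 0.731, 0.004, 0.004]
ft_force: [-0.1, 0.3, -0.1]
grip_width: 0.0339
```

```bash
python3 - <<'E'
from h import *
go([.68,.18,.167],np.radians(3.9)-np.pi/2)
s,c=snap('scene','s6')
hsv=cv2.cvtColor(s,cv2.COLOR_RGB2HSV); H,S,V=[a.astype(int) for a in cv2.split(hsv)]
Y,X=np.mgrid[:420,:560];u,v=proj(c,[.686,.18,.055]);print(u,v)
m=(V<50)&(abs(X-u)<28)&(abs(Y-v)<24)
print('black now',rect(m,c,.055,mina=100)[:2])
s0,c0=load('scene0');print('at start',rect((s0.max(2)<50)&(abs(X-u)<28)&(abs(Y-v)<24),c0,.055,mina=100)[:2])
E
```

```text
t 31.98 pos [0.4894 0.0304 0.2075] q [0.6828 0.7306 0.0042 0.0039] F [-0.1  0.3 -0.1] g 0.0339 j [ 0.06  0.28 -0.2   1.08  0.    1.57]
SHIFT [136.3 199.7  42.8] TURN [ 0.012 -0.    -0.   ] rows>= 6.0
360.7969601663268 222.54659212859121
black now [(333, array([687.6, 180.5,  85.2,  88.7,  80.9]), array([361., 224.]))]
at start [(210, array([687.6, 183. ,  82.7,  88.3,  68.3]), array([360., 221.]))]
```

Black dripper is unmoved at about (686, 180) mm.

Call:
{"method": "send_rows", "body": {
  "moves": [
    [[23,33,0],[0.012,0,0],28],
    [[46,66,0],[0.012,0,0],28],
    [[69,99,0],[0.012,0,0],28],
    [[92,132,5],[0.012,0,0],28],
    [[115,165,15],[0.012,0,0],28],
    [[136,199.7,30],[0.012,0,0],28],
    [[136,199.7,38],[0.012,0,0],28],
    [[136,199.7,38],[0.012,0,0],28],
    [[136,199.7,38],[0.012,0,0],28]
  ]
}}

```text
clock: 32.78
eef_pos: [0.6779, 0.1794, 0.1668]
tool_rot: [0.683, 0.731, -0.003, -0.002]
ft_force: [0.7, 0.1, 0.3]
grip_width: 0.0337
```

```bash
python3 - <<'E'
from h import *
im,c=snap('wrist','pl6')
V=im.max(2); Y,X=np.mgrid[:420,:560]; m=(V<70)&(Y<245)&(X>150)&(X<420)
print(rect(m,c,.055,mina=300)[:2])
go([.6858,.18,.1243],np.radians(3.9)-np.pi/2)
E
```

```text
[(13796, array([684.2, 204.7,  96.1,  51.7,   4.1]), array([291., 206.]))]
t 32.83 pos [0.6782 0.179  0.1689] q [ 0.6829  0.7305 -0.0019 -0.0014] F [ 1.  -0.5  0.4] g 0.0341 j [0.26 0.72 0.42 1.27 0.   1.76]
SHIFT [ 0.5  7.9 44.6] TURN [-0.005  0.    -0.001] rows>= 2.0
```

Call:
{"method": "send_rows", "body": {
  "moves": [
    [[1,7.9,4],[-0.005,0,0],28],
    [[1,7.9,14],[-0.005,0,0],28],
    [[1,7.9,24],[-0.005,0,0],28],
    [[1,7.9,32],[-0.005,0,0],28],
    [[1,7.9,38],[-0.005,0,0],28],
    [[1,7.9,42],[-0.005,0,0],28],
    [[1,7.9,44],[-0.005,0,0],28],
    [[1,7.9,45],[-0.005,0,0],28],
    [[1,7.9,45],[-0.005,0,0],28]
  ]
}}

```text
clock: 33.58
eef_pos: [0.6859, 0.1806, 0.1244]
tool_rot: [0.683, 0.731, 0.0, 0.0]
ft_force: [0.9, -0.7, 0.0]
grip_width: 0.0336
```

```bash
python3 - <<'E'
from h import *
go([.6858,.1805,.1241],np.radians(3.9)-np.pi/2)
E
```

```text
t 33.58 pos [0.6859 0.1806 0.1244] q [6.829e-01 7.305e-01 2.000e-04 5.000e-04] F [ 0.9 -0.7  0. ] g 0.0336 j [ 0.26  0.77  0.39  1.19 -0.    1.76]
SHIFT [-0.1 -0.1  0.3] TURN [ 0.001  0.    -0.001] rows>= 1.0
```

Call:
{"method": "send_rows", "body": {
  "moves": [
    [[0,0,0.6],[0,0,0],28],
    [[0,0,0.6],[0,0,0],28],
    [[0,0,0.6],[0,0,0],36],
    [[0,0,0.6],[0,0,0],40],
    [[0,0,0.6],[0,0,0],46],
    [[0,0,0.6],[0,0,0],46],
    [[0,0,-20],[0,0,0],46],
    [[0,0,-50],[0,0,0],46],
    [[0,0,-80],[0,0,0],40],
    [[0,0,-100],[0,0,0],40]
  ]
}}

```text
clock: 34.42
eef_pos: [0.6865, 0.1808, 0.2275]
tool_rot: [0.683, 0.731, 0.002, 0.001]
ft_force: [0.3, -0.1, 1.2]
grip_width: 0.0401
```

```bash
python3 - <<'E'
from h import *
im,c=snap('wrist','pl7'); hsv=cv2.cvtColor(im,cv2.COLOR_RGB2HSV); H,S,V=[a.astype(int) for a in cv2.split(hsv)]
Y,X=np.mgrid[:420,:560];u,v=proj(c,[.6858,.1805,.071])
m=(H<20)&(abs(X-u)<60)&(abs(Y-v)<60)&(S>90)
print('plug top',rect(m,c,.071,mina=200)[:2])
go([.4525,-.30,.30],np.radians(1.5)-np.pi/2)
E
```

```text
plug top [(2315, array([686.4, 183.1,  35.3,  37.6,   3.8]), array([273., 212.]))]
t 34.47 pos [0.688  0.1812 0.2323] q [0.6829 0.7305 0.0048 0.0033] F [0.3 0.8 3.2] g 0.0401 j [ 0.26  0.7   0.55  1.41 -0.    1.76]
SHIFT [-464.1 -266.6  -71.6] TURN [ 0.011 -0.002  0.041] rows>= 13.0
```

Third plug is in black (top at 686,183). Back to the lid on the mat.

Call:
{"method": "send_rows", "body": {
  "moves": [
    [[-520,-269,-40],[0.011,-0.002,0.041],40],
    [[-520,-269,-40],[0.011,-0.002,0.041],40],
    [[-520,-269,-40],[0.011,-0.002,0.041],40],
    [[-520,-269,-40],[0.011,-0.002,0.041],40],
    [[-520,-269,-40],[0.011,-0.002,0.041],40],
    [[-520,-269,-40],[0.011,-0.002,0.041],40],
    [[-520,-269,-40],[0.011,-0.002,0.041],40],
    [[-520,-269,-40],[0.011,-0.002,0.041],40],
    [[-520,-269,-40],[0.011,-0.002,0.041],40],
    [[-520,-269,-40],[0.011,-0.002,0.041],40],
    [[-520,-269,-20],[0.011,-0.002,0.041],40],
    [[-520,-269,0],[0.011,-0.002,0.041],40]
  ]
}}

```text
clock: 35.47
eef_pos: [0.4882, -0.2789, 0.2473]
tool_rot: [0.698, 0.716, 0.001, 0.002]
ft_force: [1.7, 0.8, 0.0]
grip_width: 0.0402
```

```bash
python3 - <<'E'
from h import *
go([.4527,-.358,.180],np.radians(1.5)-np.pi/2)
E
```

```text
t 35.47 pos [ 0.4882 -0.2789  0.2473] q [6.977e-01 7.164e-01 6.000e-04 2.200e-03] F [1.7 0.8 0. ] g 0.0402 j [-0.52  0.39  0.06  1.24  0.    1.03]
SHIFT [-78.  -37.9  67.3] TURN [0.004 0.002 0.   ] rows>= 3.0
```

Call:
{"method": "send_rows", "body": {
  "moves": [
    [[-78,-38,40],[0.004,0.002,0],40],
    [[-78,-38,60],[0.004,0.002,0],40],
    [[-78,-38,67],[0.004,0.002,0],40],
    [[-78,-38,67],[0.004,0.002,0],40],
    [[-78,-38,67],[0.004,0.002,0],40],
    [[-78,-38,67],[0.004,0.002,0],40]
  ]
}}

```text
clock: 35.97
eef_pos: [0.4531, -0.3578, 0.1808]
tool_rot: [0.698, 0.716, 0.0, 0.0]
ft_force: [0.4, 0.8, 0.9]
grip_width: 0.0397
```

```bash
python3 - <<'E'
from h import *
go([.4528,-.3580,.118],np.radians(1.5)-np.pi/2)
im,c=snap('wrist','lid2'); cv2.imwrite('pics/v16.png',im[:,:,::-1])
a=np.radians(1.5)
for y in(-.04,.04):
  for s in (-1,1): print(np.round(proj(c,np.array([.4528,-.3580,.070])+np.array([s*.006*np.cos(a)-y*np.sin(a),s*.006*np.sin(a)+y*np.cos(a),0]))),end=' ')
E
```

```text
t 35.97 pos [ 0.4531 -0.3578  0.1808] q [6.976e-01 7.164e-01 2.000e-04 3.000e-04] F [0.4 0.8 0.9] g 0.0397 j [-0.67  0.47  0.01  1.11  0.    0.88]
SHIFT [-0.2 -0.3 62.8] TURN [0.001 0.    0.   ] rows>= 2.0
[263. 309.] [284. 309.] [261. 169.] [285. 169.]
```

View pics/v16.png

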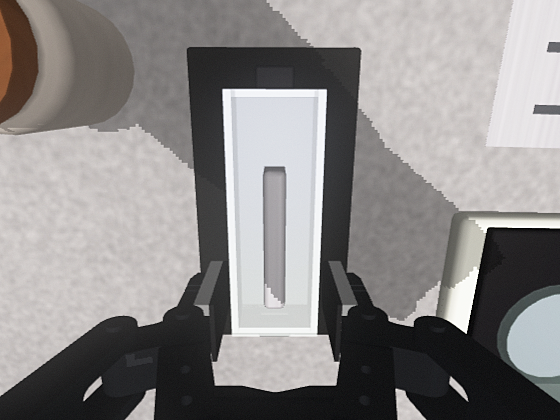

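Lid is centred upright on the mat, handle at columns 263–285 as predicted. That's 16 pictures viewed, so from here on I check by numbers. Grip and lift.

Call:
{"method": "send_rows", "body": {
  "moves": [
    [[-0.2,-0.3,30],[0,0,0],40],
    [[-0.2,-0.3,55],[0,0,0],40],
    [[-0.2,-0.3,62.5],[0,0,0],40],
    [[-0.2,-0.3,62.5],[0,0,0],40],
    [[-0.2,-0.3,62.5],[0,0,0],5],
    [[-0.2,-0.3,62.5],[0,0,0],5],
    [[-0.2,-0.3,62.5],[0,0,0],5],
    [[-0.2,-0.3,62.5],[0,0,0],5],
    [[-0.2,-0.3,62.5],[0,0,0],5]
  ]
}}

```text
clock: 36.77
eef_pos: [0.4542, -0.3584, 0.1208]
tool_rot: [0.697, 0.717, 0.0, 0.002]
ft_force: [-1.0, 0.9, 5.4]
grip_width: 0.0106
```

Call:
{"method": "send_rows", "body": {
  "moves": [
    [[0,0,-10],[0,0,0],5],
    [[0,0,-25],[0,0,0],5],
    [[0,0,-50],[0,0,0],5],
    [[0,0,-80],[0,0,0],5],
    [[0,0,-110],[0,0,0],5],
    [[0,0,-120],[0,0,0],5],
    [[0,0,-120],[0,0,0],5]
  ]
}}

```text
clock: 37.35
eef_pos: [0.455, -0.3592, 0.2443]
tool_rot: [0.697, 0.717, 0.001, 0.006]
ft_force: [0.8, -0.2, -3.8]
grip_width: 0.0104
```

```bash
python3 - <<'E'
from h import *
go([.4897,-.0227,.235],np.radians(4.1)-np.pi/2)
E
```

```text
t 37.35 pos [ 0.455  -0.3592  0.2443] q [0.6973 0.7168 0.0009 0.0061] F [ 0.8 -0.2 -3.8] g 0.0104 j [-0.67  0.42  0.1   1.24  0.    0.87]
SHIFT [335.5  43.8   7.2] TURN [ 0.01   0.008 -0.044] rows>= 9.0
```

Call:
{"method": "send_rows", "body": {
  "moves": [
    [[335.5,44,0],[0.01,0.008,-0.044],5],
    [[335.5,44,0],[0.01,0.008,-0.044],5],
    [[335.5,44,0],[0.01,0.008,-0.044],5],
    [[335.5,44,0],[0.01,0.008,-0.044],5],
    [[335.5,44,0],[0.01,0.008,-0.044],5],
    [[335.5,44,0],[0.01,0.008,-0.044],5],
    [[335.5,44,0],[0.01,0.008,-0.044],5],
    [[335.5,44,0],[0.01,0.008,-0.044],5],
    [[335.5,44,0],[0.01,0.008,-0.044],5],
    [[335.5,44,0],[0.01,0.008,-0.044],5],
    [[335.5,44,0],[0.01,0.008,-0.044],5],
    [[335.5,44,0],[0.01,0.008,-0.044],5]
  ]
}}

```text
clock: 38.35
eef_pos: [0.4892, -0.0236, 0.2411]
tool_rot: [0.682, 0.731, -0.001, -0.001]
ft_force: [0.2, 0.2, -3.6]
grip_width: 0.0108
```

```bash
python3 - <<'E'
from h import *
go([.4895,-.0228,.175],np.radians(4.0)-np.pi/2)
E
```

```text
t 38.35 pos [ 0.4892 -0.0236  0.2411] q [ 0.6819  0.7315 -0.001  -0.0009] F [ 0.2  0.2 -3.6] g 0.0108 j [-0.05  0.26 -0.14  1.18 -0.    1.45]
SHIFT [ 0.8  0.6 66.1] TURN [-0.003 -0.     0.   ] rows>= 2.0
```

Call:
{"method": "send_rows", "body": {
  "moves": [
    [[0.6,0.6,20],[-0.003,0,0],5],
    [[0.6,0.6,40],[-0.003,0,0],5],
    [[0.6,0.6,55],[-0.003,0,0],5],
    [[0.6,0.6,63],[-0.003,0,0],5],
    [[0.6,0.6,63],[-0.003,0,0],5]
  ]
}}

```text
clock: 38.77
eef_pos: [0.4879, -0.0245, 0.1758]
tool_rot: [0.683, 0.73, -0.002, -0.002]
ft_force: [0.3, 0.5, -4.4]
grip_width: 0.011
```

Call:
{"method": "send_rows", "body": {
  "moves": [
    [[0,0,4],[0,0,0],5],
    [[0,0,8],[0,0,0],5],
    [[0,0,11],[0,0,0],5],
    [[0,0,13],[0,0,0],5],
    [[0,0,15],[0,0,0],5],
    [[0,0,15],[0,0,0],5]
  ]
}}

```text
clock: 39.27
eef_pos: [0.4881, -0.0244, 0.1621]
tool_rot: [0.683, 0.731, -0.001, -0.001]
ft_force: [-3.2, 0.1, 1.9]
grip_width: 0.0109
```

```bash
python3 - <<'E'
from h import *
go([.4895,-.0228,.161],np.radians(4.0)-np.pi/2)
E
```

```text
t 39.27 pos [ 0.4881 -0.0244  0.1621] q [ 0.6829  0.7306 -0.0013 -0.0011] F [-3.2  0.1  1.9] g 0.0109 j [-0.05  0.33 -0.26  0.98 -0.    1.45]
SHIFT [1.5 1.6 1.1] TURN [-0.003  0.    -0.002] rows>= 1.0
```

Call:
{"method": "send_rows", "body": {
  "moves": [
    [[0,0,0.3],[0,0,0],25],
    [[0,0,0.3],[0,0,0],40],
    [[0,0,0.3],[0,0,0],40],
    [[0,0,0.3],[0,0,0],40],
    [[0,0,-30],[0,0,0],40],
    [[0,0,-70],[0,0,0],40],
    [[0,0,-90],[0,0,0],40],
    [[0,0,-90],[0,0,0],40]
  ]
}}

```text
clock: 39.93
eef_pos: [0.4913, -0.0246, 0.2574]
tool_rot: [0.683, 0.731, 0.002, 0.003]
ft_force: [-0.2, -0.4, -0.3]
grip_width: 0.0399
```

```bash
python3 - <<'E'
from h import *
st(); im,c=snap('wrist','lid3'); im1,c1=load('lid1')
hsv=cv2.cvtColor(im,cv2.COLOR_RGB2HSV); H,S,V=[a.astype(int) for a in cv2.split(hsv)];Y,X=np.mgrid[:420,:560]
# handle top: predicted vs edges along row/col profile
for nm,(I,C) in dict(before=(im1,c1),after=(im,c)).items():
    g=cv2.cvtColor(I,cv2.COLOR_RGB2GRAY).astype(int)
    a=np.radians(3.9); ctr=np.array([.4892,-.0232,.111]); ex=np.array([np.cos(a),np.sin(a),0]); ey=np.array([-np.sin(a),np.cos(a),0])
    def prof(o,e,r): return [int(g[tuple(np.clip(np.round(proj(C,o+e*t/1e3)[::-1]).astype(int),0,[419,559]))]) for t in r]
    print(nm,'x@+15',prof(ctr+ey*.015,ex,range(-12,13)),'y',prof(ctr,ey,range(30,52)))
    t=np.array([0,0,.079-.111]); print('  lid edge +x',prof(ctr+t+ey*.06,ex,range(20,40)),'-x',prof(ctr+t+ey*.06,ex,range(-40,-20)),'+y cap',prof(ctr+t+ex*.02,ey,range(70,100)))
# key bow
br=(H>12)&(H<32)&(S>120)&(V>90); print(rect(br,c,.062,mina=10)[:4])
u,v=proj(c,[.4814,.0922,.092]);print(u,v)
E
```

```text
t 39.93 pos [ 0.4913 -0.0246  0.2574] q [0.6828 0.7306 0.0022 0.0029] F [-0.2 -0.4 -0.3] g 0.0399 j [-0.05  0.25 -0.11  1.21 -0.    1.45]
before x@+15 [186, 186, 186, 183, 185, 186, 164, 106, 118, 127, 128, 129, 133, 129, 131, 131, 126, 113, 175, 188, 186, 185, 186, 186, 187] y [194, 196, 194, 195, 195, 195, 194, 196, 185, 159, 111, 89, 86, 77, 223, 185, 188, 189, 188, 188, 190, 189]
  lid edge +x [213, 208, 174, 170, 176, 221, 219, 226, 227, 221, 228, 228, 229, 226, 210, 160, 166, 165, 164, 159] -x [158, 157, 160, 162, 162, 158, 198, 224, 226, 228, 225, 229, 230, 228, 220, 225, 161, 168, 165, 205] +y cap [216, 216, 216, 214, 216, 216, 220, 219, 220, 222, 130, 230, 227, 228, 227, 226, 228, 228, 225, 227, 226, 227, 227, 228, 249, 33, 58, 57, 110, 125]
after x@+15 [198, 220, 216, 217, 224, 128, 107, 130, 134, 136, 137, 139, 140, 142, 142, 130, 116, 168, 220, 220, 218, 218, 218, 217, 218] y [202, 202, 202, 201, 200, 204, 199, 176, 126, 99, 104, 224, 222, 215, 202, 202, 221, 221, 220, 219, 220, 219]
  lid edge +x [219, 212, 184, 182, 213, 226, 223, 229, 215, 164, 161, 235, 232, 231, 229, 215, 119, 134, 172, 168] -x [164, 168, 163, 162, 153, 191, 228, 229, 231, 229, 232, 230, 224, 223, 217, 177, 171, 184, 221, 218] +y cap [220, 218, 219, 220, 200, 220, 225, 225, 234, 225, 232, 229, 228, 229, 228, 229, 228, 229, 228, 229, 229, 229, 228, 229, 249, 121, 61, 67, 101, 114]
[(526, array([481.5,  89.9,  25.5,  28. ,  89.8]), array([268.,  35.])), (268, array([675.3,  16.7,  34.3,  19.8,  86.2]), array([524., 160.])), (67, array([695.9,  12.4,   7.1,  26.2,   4.1]), array([551., 169.]))]
268.4051172506766 20.217005813571234
```

Lid seated at the expected height, about 1 mm in x and 2–3 mm in y from its first place, inside the 4 mm play. Now the key.

```bash
python3 - <<'E'
from h import *
go([.4808,.0922,.21],np.radians(83)-np.pi)
E
```

```text
t 39.98 pos [ 0.4902 -0.0245  0.2549] q [0.6828 0.7306 0.0009 0.0015] F [ 0.1  0.4 -0.5] g 0.0405 j [-0.05  0.25 -0.12  1.2  -0.    1.45]
SHIFT [117.1  -1.6  44.8] TURN [0.003 0.001 0.19 ] rows>= 4.0
```

Call:
{"method": "send_rows", "body": {
  "moves": [
    [[117,-1.6,20],[0.003,0.001,0.19],40],
    [[117,-1.6,35],[0.003,0.001,0.19],40],
    [[117,-1.6,45],[0.003,0.001,0.19],40],
    [[117,-1.6,45],[0.003,0.001,0.19],40],
    [[117,-1.6,45],[0.003,0.001,0.19],40],
    [[117,-1.6,45],[0.003,0.001,0.19],40],
    [[117,-1.6,45],[0.003,0.001,0.19],40]
  ]
}}

```text
clock: 40.57
eef_pos: [0.481, 0.0912, 0.2097]
tool_rot: [0.749, 0.662, 0.0, 0.0]
ft_force: [0.5, -0.4, 0.3]
grip_width: 0.04
```

```bash
python3 - <<'E'
from h import *
im,c=snap('wrist','key5')
g=im.max(2).astype(int); Y,X=np.mgrid[:420,:560]
u,v=proj(c,[.4814,.0922,.092]); print(u,v)
hsv=cv2.cvtColor(im,cv2.COLOR_RGB2HSV); H,S,V=[a.astype(int) for a in cv2.split(hsv)]
br=((H>12)&(H<32)&(S>120)&(V>90)).astype(np.uint8)
k=[q for q in cv2.findContours(br,cv2.RETR_EXTERNAL,cv2.CHAIN_APPROX_NONE)[0] if cv2.contourArea(q)>60]; print([(cv2.contourArea(q),cv2.boundingRect(q)) for q in k])
# left/right edges of bow by row
for r in range(int(v)-30,int(v)+25,5):
    row=np.where((g[r]<70)&(abs(X[r]-u)<40))[0]; print(r,row.min() if len(row) else None,row.max() if len(row) else None,len(row))
s=go([.4808,.0922,.1419],np.radians(83)-np.pi)
E
```

```text
273.8797862684044 236.76417386016243
[(95.5, (548, 259, 12, 25)), (454.0, (252, 199, 45, 40))]
206 264 313 24
211 263 313 25
216 262 285 24
221 262 285 24
226 262 285 24
231 262 285 24
236 262 285 24
241 262 307 29
246 259 308 34
251 253 297 44
256 254 313 49
t 40.62 pos [0.4813 0.091  0.2101] q [7.496e-01 6.619e-01 4.000e-04 3.000e-04] F [-0.9  0.1  0.9] g 0.04 j [ 0.19  0.28 -0.19  1.09 -0.    1.88]
SHIFT [ 1.1 -0.7 68.2] TURN [ 0.001 -0.    -0.002] rows>= 2.0
```

Call:
{"method": "send_rows", "body": {
  "moves": [
    [[1.1,-0.1,25],[0,0,0],40],
    [[1.1,-0.1,50],[0,0,0],40],
    [[1.1,-0.1,65],[0,0,0],40],
    [[1.1,-0.1,67.5],[0,0,0],40],
    [[1.1,-0.1,67.5],[0,0,0],40],
    [[1.1,-0.1,67.5],[0,0,0],5],
    [[1.1,-0.1,67.5],[0,0,0],5],
    [[1.1,-0.1,67.5],[0,0,0],5],
    [[1.1,-0.1,67.5],[0,0,0],5],
    [[1.1,-0.1,67.5],[0,0,0],5]
  ]
}}

```text
clock: 41.45
eef_pos: [0.4814, 0.0921, 0.1442]
tool_rot: [0.75, 0.662, 0.001, 0.001]
ft_force: [-3.6, -0.2, 5.9]
grip_width: 0.0128
```

Call:
{"method": "send_rows", "body": {
  "moves": [
    [[0,0,0],[0,0,-0.12],5],
    [[0,0,0],[0,0,-0.24],5],
    [[0,0,0],[0,0,-0.36],5],
    [[0,0,0],[0,0,-0.48],5],
    [[0,0,0],[0,0,-0.6],5],
    [[0,0,0],[0,0,-0.72],5],
    [[0,0,0],[0,0,-0.84],5],
    [[0,0,0],[0,0,-0.96],5],
    [[0,0,0],[0,0,-1.08],5],
    [[0,0,0],[0,0,-1.2],5],
    [[0,0,0],[0,0,-1.32],5],
    [[0,0,0],[0,0,-1.43],5]
  ]
}}

```text
clock: 42.45
eef_pos: [0.4814, 0.0926, 0.1451]
tool_rot: [0.129, 0.992, 0.001, 0.001]
ft_force: [-1.7, 1.6, 0.3]
grip_width: 0.0126
```

Call:
{"method": "send_rows", "body": {
  "moves": [
    [[0,0,0],[0,0,-0.1],5],
    [[0,0,0],[0,0,-0.2],5],
    [[0,0,0],[0,0,-0.3],5],
    [[0,0,0],[0,0,-0.4],5],
    [[0,0,0],[0,0,-0.43],5],
    [[0,0,0],[0,0,-0.43],5]
  ]
}}

```text
clock: 42.95
eef_pos: [0.4813, 0.0926, 0.1453]
tool_rot: [-0.085, 0.996, 0.001, 0.001]
ft_force: [-0.5, 0.2, -3.3]
grip_width: 0.0124
```

```bash
python3 -c "
from h import *
s=st();print(s['ft_torque'], 'yaw',np.degrees(2*np.arctan2(s['tool_rot'][1],s['tool_rot'][0])))"
```

```text
t 42.95 pos [0.4813 0.0926 0.1453] q [-0.0854  0.9963  0.001   0.0013] F [-0.5  0.2 -3.3] g 0.0124 j [ 0.19  0.35 -0.29  0.93  0.    0.02]
[0.06963397 0.13475623 0.02686482] yaw 189.79322272199795
```

Call:
{"method": "send_rows", "body": {
  "moves": [
    [[0,0,0.5],[0,0,-0.05],5],
    [[0,0,1],[0,0,-0.08],5],
    [[0,0,1.5],[0,0,-0.08],5],
    [[0,0,2],[0,0,-0.08],5],
    [[0,0,2.3],[0,0,-0.08],5],
    [[0,0,2.3],[0,0,-0.08],5]
  ]
}}

```text
clock: 43.45
eef_pos: [0.4812, 0.0929, 0.1452]
tool_rot: [-0.125, 0.992, 0.002, 0.002]
ft_force: [-5.4, 0.1, 11.2]
grip_width: 0.0124
```

```bash
python3 -c "
from h import *
s=st();print(s['ft_torque'], 'yaw',np.degrees(2*np.arctan2(s['tool_rot'][1],s['tool_rot'][0])))"
```

```text
t 43.45 pos [0.4812 0.0929 0.1452] q [-0.1246  0.9922  0.0015  0.002 ] F [-5.4  0.1 11.2] g 0.0124 j [ 0.19  0.35 -0.29  0.93  0.   -0.06]
[ 0.03258059  1.20177231 -0.13093652] yaw 194.3118020002555
```

Call:
{"method": "send_rows", "body": {
  "moves": [
    [[0,0,0],[0,0,0],20],
    [[0,0,0],[0,0,0],40],
    [[0,0,0],[0,0,0],40],
    [[0,0,0],[0,0,0],40],
    [[0,0,-30],[0,0,0],40],
    [[0,0,-65],[0,0,0],40],
    [[0,0,-100],[0,0,0],40],
    [[0,0,-130],[0,0,0],40],
    [[0,0,-130],[0,0,0],40]
  ]
}}

```text
clock: 44.2
eef_pos: [0.4839, 0.093, 0.2817]
tool_rot: [-0.124, 0.992, 0.002, 0.008]
ft_force: [0.8, 0.8, 0.7]
grip_width: 0.0398
```

```bash
python3 - <<'E'
from h import *
st()
im,c=snap('wrist','fin1'); hsv=cv2.cvtColor(im,cv2.COLOR_RGB2HSV); H,S,V=[a.astype(int) for a in cv2.split(hsv)]; Y,X=np.mgrid[:420,:560]
u,v=proj(c,[.4814,.0925,.062]);print(u,v)
red=((H<8)|(H>172))&(S>140)&(V>70)
print('dot',rect(red&(abs(X-u)<40)&(abs(Y-v)<40),c,.062,mina=2)[:3])
br=(H>12)&(H<32)&(S>120)&(V>90)&(abs(X-u)<40)&(abs(Y-v)<40); print('brass',rect(br,c,.062,mina=20)[:3])
print('tap',rect(red&(X<200),c,.093,mina=60)[:2])
ub,vb=proj(c,[.4814,.0925,.092])
for r in range(int(vb)-10,int(vb)+16,4):
    w=np.where((V[r]<70)&(abs(X[r]-ub)<18))[0]; print(r,w.min() if len(w) else None,w.max() if len(w) else None)
for z in(.092,.097): print('bow top end +-x',z,proj(c,[.4814-.014,.0925,z]),proj(c,[.4814+.014,.0925,z]))
for cname in('scene','side'):
    s,cc=snap(cname,'fin_'+cname)
    for n,p in dict(mug=(238,515),cup=(541,275),tamper=(425,240),can=(228,325),spoon=(545,222)).items() if cname=='scene' else ():
        a=np.array(p)*.7; x,y=a.astype(int); s0,_=load('scene0'); r=18
        print(n,round(float(cv2.absdiff(s[y-r:y+r,x-r:x+r],s0[y-r:y+r,x-r:x+r]).mean()),1))
E
```

```text
t 44.2 pos [0.4839 0.093  0.2817] q [-0.1244  0.9922  0.0018  0.0081] F [0.8 0.8 0.7] g 0.0398 j [ 0.19  0.23 -0.07  1.26  0.   -0.06]
276.253988730033 186.10680654252855
dot [(8, array([481.7, 101.2,   3.4,   2.5,  14.8]), array([286., 189.]))]
brass [(288, array([480.1,  91.1,  25.1,  27.8,  14.3]), array([276., 182.]))]
tap []
186 267 284
190 267 284
194 267 284
198 267 284
202 267 284
206 266 284
210 268 282
bow top end +-x 0.092 [281.18688034 178.0055664 ] [271.75553775 213.52499192]
bow top end +-x 0.097 [281.30221483 179.5695746 ] [271.69963157 215.67174329]
mug 3.2
cup 3.2
tamper 15.4
can 6.7
spoon 3.3
```

Call:
{"method": "send_rows", "body": {
  "moves": [
    [[0,-40,-30],[0,0,0],40],
    [[20,-80,-60],[0,0,0],40],
    [[40,-120,-60],[0,0,0],40],
    [[60,-160,-60],[0,0,0],40],
    [[80,-200,-60],[0,0,0],40],
    [[100,-240,-60],[0,0,0],40],
    [[120,-280,-60],[0,0,0],40],
    [[140,-320,-60],[0,0,0],40],
    [[140,-350,-60],[0,0,0],40],
    [[140,-350,-60],[0,0,0],40],
    [[140,-350,-60],[0,0,0],40]
  ]
}}

```text
clock: 45.27
eef_pos: [0.4302, -0.2855, 0.3305]
tool_rot: [-0.121, 0.993, 0.002, 0.0]
ft_force: [0.9, 0.0, -0.3]
grip_width: 0.0396
```

```bash
python3 - <<'E'
from h import *
st()
s,c=snap('scene','end'); d,cd=snap('side','end_s'); s0,_=load('scene0'); d0,_=load('side0')
Y,X=np.mgrid[:420,:560]
def F(im): return [a.astype(int) for a in cv2.split(cv2.cvtColor(im,cv2.COLOR_RGB2HSV))]
H,S,V=F(s)
for n,p in dict(mug=(.658,-.449,.06),cup=(.615,.353,.04),tamper=(.366,.228,.04),can=(.339,-.274,.06),spoon=(.506,.492,.0)).items():
    out=[]
    for a,b,cc in((s,s0,c),(d,d0,cd)):
        x,y=proj(cc,p).astype(int); r=14
        if 20<x<540 and 20<y<400:
            T=b[y-r:y+r,x-r:x+r]; W=a[y-r-8:y+r+8,x-r-8:x+r+8]; q=cv2.matchTemplate(W,T,cv2.TM_CCOEFF_NORMED); out.append((np.unravel_index(q.argmax(),q.shape),round(float(q.max()),2)))
    print(n,[(int(o[0][0])-8,int(o[0][1])-8,o[1]) for o in out])
red=((H<8)|(H>172))&(S>140)&(V>70); print('tap',rect(red&(Y>200)&(Y<260),c,.093,mina=10)[:2])
for n,p in dict(pu=(.6775,-.1593),o=(.7095,.0125),b=(.686,.181)).items():
    u,v=proj(c,[*p,.071]); m=(H<20)&(S>60)&(V<110)&(abs(X-u)<16)&(abs(Y-v)<12); print(n,p,'plug top',[ (q[0],q[1]) for q in rect(m,c,.071,mina=15)[:2]])
E
```

```text
t 45.27 pos [ 0.4302 -0.2855  0.3305] q [-1.214e-01  9.926e-01  2.100e-03  3.000e-04] F [ 0.9  0.  -0.3] g 0.0396 j [-0.59  0.27  0.11  1.41  0.   -0.83]
mug [(0, 0, 1.0), (0, 0, 0.99)]
cup [(0, 0, 1.0), (0, 0, 0.99)]
tamper [(0, 0, 1.0), (0, 0, 0.99)]
can [(0, 0, 0.96), (0, 0, 0.96)]
spoon [(0, 0, 0.99), (0, 0, 0.99)]
tap [(44, array([ 504.6, -138.9,   40.6,   16.2,    0.8]), array([232., 234.]))]
pu (0.6775, -0.1593) plug top [(128, array([ 682.5, -163.1,   27.7,   39.9,   50. ]))]
o (0.7095, 0.0125) plug top [(150, array([717. ,   2.9,  28.9,  51.3,  45.3]))]
b (0.686, 0.181) plug top [(152, array([693.2, 171.9,  36.8,  60. ,  43.2]))]
```

```bash
python3 -c "
from h import *
print(order.job_done()); st()"
```

```text
the job is handed in; nothing more can be done
None
the job is handed in; nothing more can be done
```

I finished the whole job in the order asked and handed it in at about 45 s of the 192 s allowed; no verdict is reported.

**What I did**
- I put the key fully into the lock and turned it clockwise to its stop, then turned the red tap anticlockwise to its stop.
- I set the lid down the right way up in the middle of the mat.
- All three plugs were there. They went one each into the purple, orange and black drippers. The orange dripper was knocked about 30 mm aside during the run, so I measured it again before using it.
- I put the lid back and turned the key anticlockwise to lock it, leaving the key in and the tap open.

**What the last checks showed**
- **Lock:** the plug's red mark puts it at about 0.1 rad, which is locked. The key's bow did not move under an 11 N downward press, so I take it as fully in.
- **Lid:** it met the box at the expected height. It sits about 1 mm (x) and 2–3 mm (y) from where it started, inside its 4 mm of play.
- **Tap:** the bar still lies crosswise, so it is open.
- **Plugs:** close wrist views after each placing put the plugs within about 2–3 mm of their dripper centres.
- **Bystanders:** mug, cup, tamper, spoon and canister show no shift in either fixed camera.

**Checks that disagreed or were missing**
- An early picture comparison flagged the tamper. It was gone once the arm moved away, so I put it down to the arm's shadow.
- The final scene-camera plug centres came out 6–12 mm off, because the colour patches took in the plugs' sides. I relied on the wrist views instead.
- I had used all 16 picture views, so everything after the lid was picked up from the mat was checked by numbers only.

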